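# Sieve the spacers out of the stripped speaker parts

## Task

Load the sorting sieve: tip the parts tray so that everything on it slides onto the sieve, and add by hand the loose speaker modules and spacers lying on the mat beside it. With all of them loaded, swing the sieve by its handle, slotted end down, until every spacer has dropped through into the catch box below, and only then tip it the other way so that the big modules slide off the open lip into the reject bin. Finish with the sieve level again and the empty tray set down flat where it stood, and leave the other things on the bench alone.

Things in the scene. Friction and masses are not known exactly. Their poses are not given: they have to be found in the camera images.
- station: Fixed sorting stand, 430 (its x) x 230 (its y) x 164 mm high; origin on the table under the sieve's hinge axis, z up, +x away from the robot. Uprights 36 x 8 mm at y = +-117 mm carry the tilting sieve, hinge along y at 150 mm height. Below are two open aluminium compartments, 212 mm wide inside, walls 64 mm high, 4 mm thick: catch box and reject bin.
- catch_in (a point): Middle of the inner floor of the catch box, the compartment under the sieve's slotted half: station frame x = +63, y = 0, z = 4 mm, axes as the station's. The box reaches from station x = -30 to +156 mm.
- bin_in (a point): Middle of the inner floor of the reject bin, the compartment on the robot's side: station frame x = -140, y = 0, z = 4 mm, axes as the station's. The bin reaches from station x = -246 to -34 mm.
- sieve (a joint): Tilt of the steel sieve, rad, range -1.0 to +0.6. 0 = level; positive = slotted end (station +x) down, over the catch box; negative = open pouring lip down, towards the reject bin. Stiff hinge (0.7 Nm of friction): it stays where it is left; swinging it by the handle takes about 8 to 14 N.
- sieve_mid (a point): Middle of the sieve, on the hinge axis, level with its floor's upper face; turns with it (x to the slotted end, y along the hinge, z out of the floor). Floor 200 mm wide: smooth plate x -112 to 0, last 45 mm bent up 0.35 rad to an open lip; a ramp down (x 0 to 35, 0.4 rad); 6 mm bars along x at y = -50, 0, 50 mm, x -40 to 128. Side walls 40, end wall (x = 130) 60 mm high. Parts slide on sieve and tray from 0.25 to 0.35 rad of slope.
- sieve_handle (a point): Middle of the sieve's handle: a level round black bar, 14 mm thick, along the hinge axis (station y = 131 to 206 mm, this point y = 175), 90 mm above the axis when the sieve is level, on an upright arm (y = 130) just outside the left upright. Pinch it from above and lead it round the hinge in an arc; it turns in the fingers.
- tray: Loose aluminium parts tray, 250 g, 140 x 140 mm, floor 4 mm thick, walls 40 mm high, 4 mm thick on three sides; the front, towards its +x, is open. Origin: middle of its underside, z up. Behind the back wall a flat tongue (6 mm thick) carries an upright black grip tab, centred at x = -126 mm: 12 mm thick (x), 50 mm wide (y), up to z = 66 mm.
- module1: Large part: grey boxed loudspeaker module, 60 x 54 x 50 mm (its x, y, z), 100 g; origin at its centre; too big for the sieve's slots. On the tray at the start. May be absent.
- module2: Large part: grey boxed loudspeaker module, 60 x 54 x 50 mm (its x, y, z), 100 g; origin at its centre; too big for the sieve's slots. On the tray at the start. May be absent.
- module3: Large part: grey boxed loudspeaker module, 60 x 54 x 50 mm (its x, y, z), 100 g; origin at its centre; too big for the sieve's slots. Lying on the mat at the start. May be absent.
- spacer1: Small part: short round aluminium spacer, 32 mm diameter, 28 mm tall along its z, 40 g; origin at its centre; falls between the sieve's bars. On the tray at the start. May be absent.
- spacer2: Small part: short round aluminium spacer, 32 mm diameter, 28 mm tall along its z, 40 g; origin at its centre; falls between the sieve's bars. On the tray at the start. May be absent.
- spacer3: Small part: short round aluminium spacer, 32 mm diameter, 28 mm tall along its z, 40 g; origin at its centre; falls between the sieve's bars. On the tray at the start. May be absent.
- spacer4: Small part: short round aluminium spacer, 32 mm diameter, 28 mm tall along its z, 40 g; origin at its centre; falls between the sieve's bars. Standing on the mat at the start. May be absent.
- spacer5: Small part: short round aluminium spacer, 32 mm diameter, 28 mm tall along its z, 40 g; origin at its centre; falls between the sieve's bars. Standing on the mat at the start. May be absent.
- driver: Screwdriver, 180 mm, lying on the mat; bystander, not part of the job, to be left alone.
- tape: Roll of paper tape, 90 mm across, 20 mm high; bystander, not part of the job, to be left alone.
- flux: White bottle, 60 mm across, 130 mm high; bystander, not part of the job, to be left alone.
- panel: Flat dark metal cover panel, 150 x 75 x 9 mm; bystander, not part of the job, to be left alone.
- brush: Brush, 170 mm, lying on the mat; bystander, not part of the job, to be left alone.
Not all that is in view belongs to the job. What is shaped like the module3 but turquoise is not meant.

How it is judged (in metres and radians):
On the way, in this order (a step that is already met when the one before it is completed fails the run):
1. the parts tray is tipped (over 0.35 rad) over the sieve (angle between tray's own z axis and vertical above 0.35 rad and height (world z) of tray above 0.15 m and horizontal distance between tray and sieve_mid below 0.25 m), for 0.1 s.
2. the sieve is tilted slotted end down (over 0.35 rad) with every spacer in the catch box and every module on the sieve (value of joint sieve above 0.35 rad and x of spacer1 in the frame of catch_in between -0.093 and 0.093 m and y of spacer1 in the frame of catch_in between -0.106 and 0.106 m and z of spacer1 in the frame of catch_in between 0 and 0.062 m and x of spacer2 in the frame of catch_in between -0.093 and 0.093 m and y of spacer2 in the frame of catch_in between -0.106 and 0.106 m and z of spacer2 in the frame of catch_in between 0 and 0.062 m and x of spacer3 in the frame of catch_in between -0.093 and 0.093 m and y of spacer3 in the frame of catch_in between -0.106 and 0.106 m and z of spacer3 in the frame of catch_in between 0 and 0.062 m and x of spacer4 in the frame of catch_in between -0.093 and 0.093 m and y of spacer4 in the frame of catch_in between -0.106 and 0.106 m and z of spacer4 in the frame of catch_in between 0 and 0.062 m and x of spacer5 in the frame of catch_in between -0.093 and 0.093 m and y of spacer5 in the frame of catch_in between -0.106 and 0.106 m and z of spacer5 in the frame of catch_in between 0 and 0.062 m and x of module1 in the frame of sieve_mid between -0.112 and 0.13 m and y of module1 in the frame of sieve_mid between -0.102 and 0.102 m and z of module1 in the frame of sieve_mid between -0.01 and 0.11 m and x of module2 in the frame of sieve_mid between -0.112 and 0.13 m and y of module2 in the frame of sieve_mid between -0.102 and 0.102 m and z of module2 in the frame of sieve_mid between -0.01 and 0.11 m and x of module3 in the frame of sieve_mid between -0.112 and 0.13 m and y of module3 in the frame of sieve_mid between -0.102 and 0.102 m and z of module3 in the frame of sieve_mid between -0.01 and 0.11 m), for 0.2 s.
3. the sieve is tipped the other way (beyond -0.4 rad) and every module is in the reject bin (value of joint sieve below -0.4 rad and x of module1 in the frame of bin_in between -0.106 and 0.106 m and y of module1 in the frame of bin_in between -0.106 and 0.106 m and z of module1 in the frame of bin_in between 0 and 0.09 m and x of module2 in the frame of bin_in between -0.106 and 0.106 m and y of module2 in the frame of bin_in between -0.106 and 0.106 m and z of module2 in the frame of bin_in between 0 and 0.09 m and x of module3 in the frame of bin_in between -0.106 and 0.106 m and y of module3 in the frame of bin_in between -0.106 and 0.106 m and z of module3 in the frame of bin_in between 0 and 0.09 m), for 0.2 s.
At the end, for the whole second after the job is handed in: every spacer lies in the catch box and every module in the reject bin, the sieve is level within 0.12 rad, the tray stands flat within 5 cm of where it started, and all is at rest (x of spacer1 in the frame of catch_in between -0.093 and 0.093 m and y of spacer1 in the frame of catch_in between -0.106 and 0.106 m and z of spacer1 in the frame of catch_in between 0 and 0.062 m and x of spacer2 in the frame of catch_in between -0.093 and 0.093 m and y of spacer2 in the frame of catch_in between -0.106 and 0.106 m and z of spacer2 in the frame of catch_in between 0 and 0.062 m and x of spacer3 in the frame of catch_in between -0.093 and 0.093 m and y of spacer3 in the frame of catch_in between -0.106 and 0.106 m and z of spacer3 in the frame of catch_in between 0 and 0.062 m and x of spacer4 in the frame of catch_in between -0.093 and 0.093 m and y of spacer4 in the frame of catch_in between -0.106 and 0.106 m and z of spacer4 in the frame of catch_in between 0 and 0.062 m and x of spacer5 in the frame of catch_in between -0.093 and 0.093 m and y of spacer5 in the frame of catch_in between -0.106 and 0.106 m and z of spacer5 in the frame of catch_in between 0 and 0.062 m and x of module1 in the frame of bin_in between -0.106 and 0.106 m and y of module1 in the frame of bin_in between -0.106 and 0.106 m and z of module1 in the frame of bin_in between 0 and 0.09 m and x of module2 in the frame of bin_in between -0.106 and 0.106 m and y of module2 in the frame of bin_in between -0.106 and 0.106 m and z of module2 in the frame of bin_in between 0 and 0.09 m and x of module3 in the frame of bin_in between -0.106 and 0.106 m and y of module3 in the frame of bin_in between -0.106 and 0.106 m and z of module3 in the frame of bin_in between 0 and 0.09 m and value of joint sieve between -0.12 and 0.12 rad and distance of tray from where it was at the start of the episode below 0.05 m and angle between tray's own z axis and vertical below 0.08 rad and linear speed of each of module1, module2, module3, spacer1, spacer2, spacer3, spacer4, spacer5, tray below 0.03 m/s); the robot touches nothing.
It fails at once if a bystander (screwdriver, tape roll, bottle, panel, brush) is moved more than 4 cm (distance of any of driver, tape, flux, panel, brush from where it was at the start of the episode above 0.04 m).
Of module1, module2 only 1 to 2 are there at a start; the rules pass over those that are not, and their reading is None.
Of spacer1, spacer2, spacer3 only 1 to 3 are there at a start; the rules pass over those that are not, and their reading is None.
Of module3, spacer4, spacer5 only 2 to 3 are there at a start; the rules pass over those that are not, and their reading is None.
At some moment in a run one of module3, spacer4, spacer5 may be knocked a few centimetres aside while the robot is not near it.
It also fails if it takes over 208 s, if anything falls off the work surface, if the arm or the gripper's body presses on something with over 40 N, if the wrist force passes 120 N, or if a joint passes its speed limit or range.

## Robot

A 6-joint arm with a two-finger parallel gripper is mounted at the origin on the work surface. World frame = base frame: x ahead of the robot, y to its left, z up, the work surface at z = 0. Lengths are in m, angles in degrees, forces in N, time in s.
With the tool pointing down it reaches from about 0.35 to 0.85 m from the base axis. Payload 8.1 kg.
Tool frame: the origin (TCP) lies midway between the tips of the shut fingers; the grasp point (between the pads) lies behind it (ctrl.grip_depth is the z of the grasp point in the tool frame, in m); z points along the fingers, y is the direction in which the jaws open and shut (so a half turn about z gives the same grasp; the last joint's range is limited). The gripper opens to 93 mm and grips with 3 to 60 N. Pads are 15 mm wide; open, the fingers measure 128 mm over their backs; the gripper's body (75 mm by 188 mm) begins 65 mm behind the grasp point.
Start: joints at [-77.315, 7.471, 85.268, -0, 87.261, -4.893], TCP at [0.181, -0.572, 0.219] pointing down, gripper open.
Joint ranges: [-169.43, 169.43], [-51.17, 129.36], [1.28, 143.12], [-76.62, 256.62], [0, 156.53], [-152.29, 152.29]. Speed limits (degrees/s): [136.94, 136.94, 159.86, 180, 180, 180].

## Interface

Orientations are given as a 3x3 rotation matrix whose columns are the frame's x, y, z axes.
In Python, from plant import ctrl, snapshot, camera_params gives the robot as it stands.
- The arm moves only by the tool arm_command, never from a script. Its arguments are lists of equal length, an entry for each row: "jaw": the opening, from -1 (shut) to 1 (fully open), so that 0 is half open; "slide": the shift along the tool's x, y, z scaled (see below), a list of three; "turn": the turn, a rotation vector about the tool's x, y, z scaled (see below), a list of three. In form: {"jaw": [jaw, ...], "slide": [[tx, ty, tz], ...], "turn": [[rx, ry, rz], ...]}. A call has 1 to 5 rows; each row is the pose to reach, as a shift and turn from the pose commanded when the call began, along the tool's axes at that moment; what a row does not reach only later rows make up. The controller multiplies each number of a shift by 0.5 m and each number of a turn by 90 degrees. A row lasts 1/8 s, in which the tool goes at most 62.5 mm and 10.7 degrees, less where a joint would pass 70% of its speed; a pose out of reach is approached as far as the arm can. A call with a number of a shift or a turn outside -1 to 1 is refused whole. A call with a gripper value outside its range is refused whole. The fingers move at their own pace and stop on an object; "grip_force" is the grip in N (left out, the last holds). Time passes only in rows, so rows that repeat a pose let the fingers close. It gives the time, the measured TCP pose, the force and the opening at its end, in the units of the state.
- ctrl.sense(): the state, without advancing time (a new reading comes with each control period).
- snapshot(name): name is "scene" or "top" or "wrist"; returns the picture (384x512x3 uint8, red, green, blue); there is no depth.
- camera_params(name): a dict with "fx", "fy", "cx", "cy" (pixels), "R" (3x3) and "t" (3): a world point X has camera coordinates R X + t. Camera axes: x right, y down, z forward; pixel columns grow to the right and rows downward; lengths in m; the calibration is good to about 2 mm. A picture is of the moment at which its call begins: read the wrist's pose just before it. camera_params takes no time and is no camera call; for the wrist camera it gives the pose at the moment of the call.
- ctrl.job_done(): hands the job in, once; it reports no verdict.
The state is a dict: "t": time; "joint_positions": joint angles; "joint_velocities": joint speeds; "effort": joint torques, N m; "position": TCP position; "tcp_rot": TCP orientation; "force": force on the tool from outside, world axes, zero at the start; "wrist_torque": the same for the moment, N m; "opening": finger opening in m.
Only numpy, scipy, OpenCV 4.12 (cv2) and the standard library are available. Lean on these libraries where they do the work, as an engineer would, in place of code of your own. Each camera call takes 0.05 s, during which the arm holds its last target.

## Working session

There is one attempt and no reset: what is moved stays moved. The work goes in short steps, Python scripts to look and compute and a tool call to move; the robot and the scene stay as the last step left them, time stands still between calls to the robot, and variables do not carry over. Pictures are saved under pics/ and viewed, and the job is handed in when it is done.

Besides the shell and the picture viewer there is one more tool, called in YAML: its name, and indented under it one key for each argument. arm_command: Moves the arm, as the interface text tells. Its arguments: {"type":"object","properties":{"jaw":{"type":"array","items":{"type":"number"}},"slide":{"type":"array","items":{"type":"array","items":{"type":"number","minimum":-1,"maximum":1}}},"turn":{"type":"array","items":{"type":"array","items":{"type":"number","minimum":-1,"maximum":1}}},"grip_force":{"type":"number"}},"required":["jaw","slide","turn"]}

```bash
ls; mkdir -p pics
python3 - <<'E'
from plant import ctrl,snapshot,camera_params
import cv2
for n in("scene","top","wrist"):
    p=snapshot(n); cv2.imwrite(f"pics/{n}0.png",p[:,:,::-1])
    c=camera_params(n); print(n,c)
s=ctrl.sense();print(s,ctrl.grip_depth)
E
```

```text
pics
scene {'fx': 435.3096936631909, 'fy': 435.3096936631909, 'cx': 250.51789653940497, 'cy': 190.62189962639, 'R': array([[ 0.66316647,  0.74835558,  0.01319716],
       [ 0.44231487, -0.37761816, -0.8134876 ],
       [-0.6037945 ,  0.545315  , -0.5814325 ]]), 't': array([-0.39587422, -0.09472544,  1.69969153])}
top {'fx': 427.53712310982064, 'fy': 427.53712310982064, 'cx': 256.7788185304625, 'cy': 191.51115605346277, 'R': array([[ 3.54311599e-04, -9.99937257e-01, -1.11962988e-02],
       [-9.90967775e-01,  1.15033170e-03, -1.34095287e-01],
       [ 1.34099753e-01,  1.11426829e-02, -9.90905191e-01]]), 't': array([0.06190017, 0.58048206, 1.58071093])}
wrist {'fx': 314.33308152351805, 'fy': 314.33308152351805, 'cx': 258.0397432026847, 'cy': 190.49451554420608, 'R': array([[ 0.30311094, -0.95295339, -0.00189323],
       [-0.92036923, -0.29326066,  0.25868644],
       [-0.24707133, -0.07666822, -0.96595949]]), 't': array([-0.5994193 , -0.03051615,  0.38922371])}
{'t': 0.15, 'joint_positions': array([-7.73146791e+01,  7.50608136e+00,  8.53142632e+01,  2.30698190e-03,
        8.72599507e+01, -4.89447722e+00]), 'joint_velocities': array([ 0.05381435, -0.07146065, -0.12842162,  0.05594026, -0.00702649,
       -0.03028928]), 'effort': array([ 4.83704571e-04, -5.60474861e+01, -4.92335451e+01,  7.68996449e-02,
        3.06187430e-02, -8.21788240e-05]), 'position': array([ 0.18114875, -0.57155742,  0.21782544]), 'tcp_rot': array([[ 9.53297832e-01,  3.02031738e-01, -2.68509366e-04],
       [ 3.02031815e-01, -9.53296853e-01,  1.37604194e-03],
       [ 1.59639206e-04, -1.39287617e-03, -9.99999017e-01]]), 'force': array([-0.36466515,  0.21397025, -0.62477248]), 'wrist_torque': array([-0.04006552, -0.01684759,  0.021866  ]), 'opening': 0.09287682632959994} -0.0188
```

View pics/scene0.png

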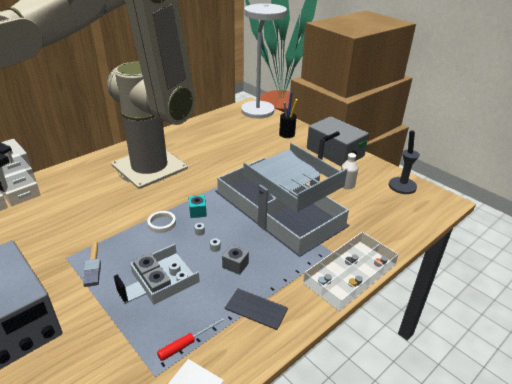

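View pics/top0.png

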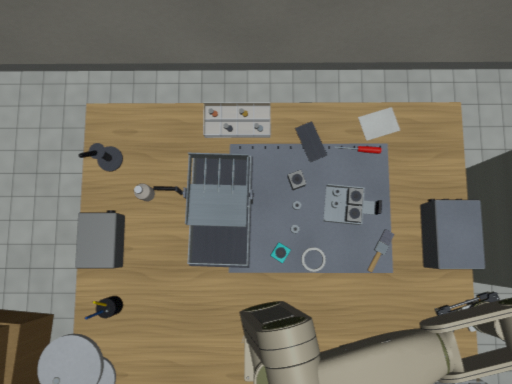

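View pics/wrist0.png

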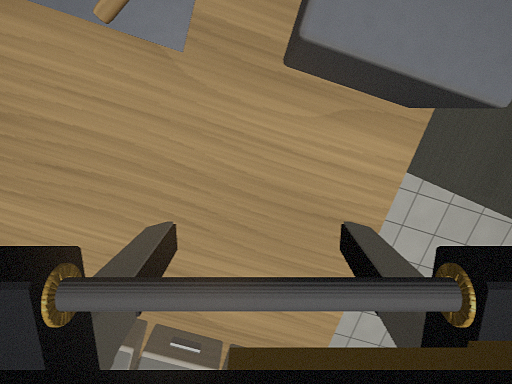

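Run:
```python
import cv2
p=cv2.imread("pics/top0.png"); q=p[95:285,130:405]; cv2.imwrite("pics/topz.png",cv2.resize(q,None,fx=2.9,fy=2.9,interpolation=cv2.INTER_CUBIC))
p=cv2.imread("pics/scene0.png"); q=p[130:350,70:370]; cv2.imwrite("pics/scz.png",cv2.resize(q,None,fx=2.66,fy=2.66,interpolation=cv2.INTER_CUBIC))
```

```text
(no output)
```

View pics/topz.png

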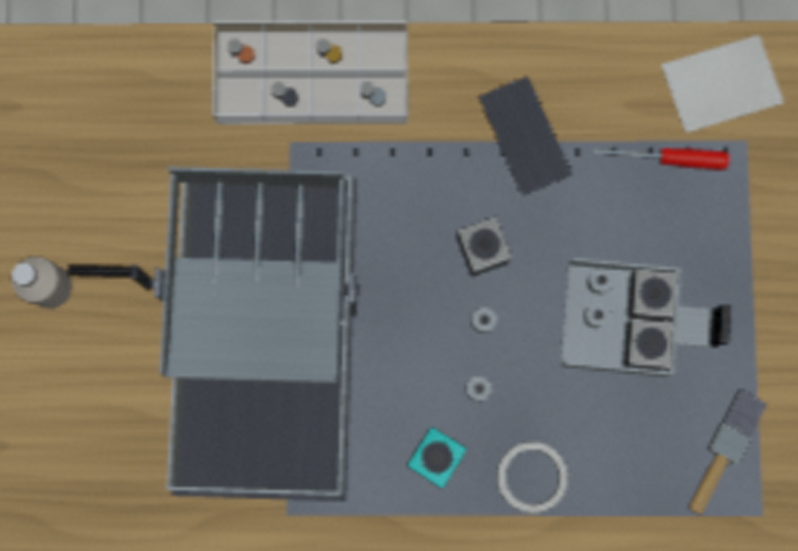

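View pics/scz.png

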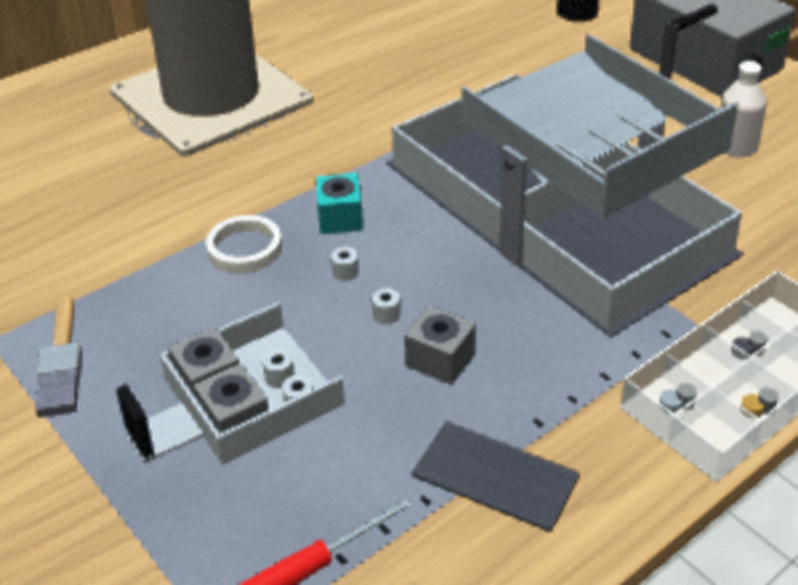

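```bash
cat > h.py <<'E'
import numpy as np
from plant import ctrl,snapshot,camera_params
import cv2
from scipy.spatial.transform import Rotation as Ro
def px2w(cam,u,v,z,c=None):
    c=c or camera_params(cam); R=np.array(c["R"]);t=np.array(c["t"])
    d=R.T@np.array([(u-c["cx"])/c["fx"],(v-c["cy"])/c["fy"],1]); o=-R.T@t
    return o+d*(z-o[2])/d[2]
def w2px(cam,X,c=None):
    c=c or camera_params(cam); p=np.array(c["R"])@np.array(X)+c["t"]
    return np.array([c["fx"]*p[0]/p[2]+c["cx"],c["fy"]*p[1]/p[2]+c["cy"]])
def goto(pos,Rt=None):
    "print slide/turn to reach pos (TCP), Rt"
    s=ctrl.sense(); R=s["tcp_rot"]; 
    d=R.T@(np.array(pos)-s["position"])/0.5
    Rt=R if Rt is None else Rt
    r=Ro.from_matrix(R.T@Rt).as_rotvec(degrees=True)/90
    print("slide",np.round(d,4),"turn",np.round(r,4),"dist",np.round(np.linalg.norm(d)*.5,3),"rows>=",np.ceil(max(np.linalg.norm(d)*.5/.0625,np.linalg.norm(r)*90/10.7)))
def st():
    s=ctrl.sense(); print(round(s["t"],2),np.round(s["position"],4),np.round(s["force"],1),"open",round(s["opening"],4),"\nj",np.round(s["joint_positions"],1)); print(np.round(s["tcp_rot"],3))
def shot(cam,name,box=None,f=1):
    p=snapshot(cam)[:,:,::-1]
    if box: a,b,c,d=box; p=p[b:d,a:c]
    cv2.imwrite(f"pics/{name}.png",cv2.resize(p,None,fx=f,fy=f,interpolation=cv2.INTER_CUBIC))
E
python3 - <<'E'
from h import *
z=lambda u,v:(130+u/2.9,95+v/2.9)
for n,u,v,h in [("binBL",172,492,.064),("binBR",343,494,.064),("lipL",163,376,.165),("lipR",337,381,.165),
 ("swTL",171,172,.21),("swTR",347,176,.21),("handle",95,270,.24),("handleend",70,270,.24),("flux",25,270,.13),
 ("trayFL",571,260,.044),("trayBL",680,265,.044),("trayFR",563,366,.044),("trayBR",672,374,.044),("tab",720,326,.066),("tabT",722,307,.066),("tabB",717,345,.066),
 ("module3",484,244,.05),("sp_a",485,319,.028),("sp_b",479,388,.028),("turq",437,458,.05),("brush",730,440,0.01),("panelR",570,175,.009),("tape",533,477,.02),("m1",656,294,.054),("m2",652,342,.054),("s1",600,281,.032),("s2",597,316,.032)]:
    print(n,np.round(px2w("top",*z(u,v),h),3))
E
```

```text
binBL [0.308 0.308 0.064]
binBR [0.305 0.092 0.064]
lipL [0.448 0.305 0.165]
lipR [0.442 0.097 0.165]
swTL [0.687 0.293 0.21 ]
swTR [0.681 0.084 0.21 ]
handle [0.565 0.372 0.24 ]
handleend [0.565 0.401 0.24 ]
flux [0.581 0.485 0.13 ]
trayFL [ 0.606 -0.203  0.044]
trayBL [ 0.599 -0.345  0.044]
trayFR [ 0.468 -0.19   0.044]
trayBR [ 0.457 -0.33   0.044]
tab [ 0.517 -0.388  0.066]
tabT [ 0.541 -0.391  0.066]
tabB [ 0.493 -0.383  0.066]
module3 [ 0.626 -0.09   0.05 ]
sp_a [ 0.53  -0.092  0.028]
sp_b [ 0.44  -0.083  0.028]
turq [ 0.35  -0.027  0.05 ]
brush [ 0.373 -0.41   0.01 ]
panelR [ 0.727 -0.21   0.009]
tape [ 0.326 -0.152  0.02 ]
m1 [ 0.56  -0.31   0.054]
m2 [ 0.498 -0.303  0.054]
s1 [ 0.58  -0.243  0.032]
s2 [ 0.534 -0.238  0.032]
```

```bash
cat >> h.py <<'E'
def RT(yaw,pitch=0):
    "tool: y opposite to heading yaw(deg) (tray +x dir), z down; pitch deg tips heading downwards"
    a=np.radians(yaw); h=np.array([np.cos(a),np.sin(a),0]); z=np.array([0,0,-1.]); y=-h; x=np.cross(y,z)
    M=np.stack([x,y,z],1)
    # rotation axis: left of heading = zup x h ; positive rotation about it tips heading down
    ax=np.cross([0,0,1],h); return Ro.from_rotvec(ax*np.radians(pitch)).as_matrix()@M
E
python3 - <<'E'
from h import *
goto([.519,-.35,.19],RT(85.5))
E
```

```text
slide [ 0.778  -0.2183  0.0561] turn [-9.000e-04  1.000e-04  2.453e-01] dist 0.405 rows>= 7.0
```

arm_command:
  jaw: [-0.1,-0.1,-0.1,-0.1,-0.1]
  slide:
    - [0.12,-0.03,0]
    - [0.24,-0.06,0]
    - [0.36,-0.09,0]
    - [0.48,-0.12,0.02]
    - [0.6,-0.16,0.05]
  turn:
    - [0,0,0.05]
    - [0,0,0.1]
    - [0,0,0.15]
    - [0,0,0.2]
    - [0,0,0.245]

```text
t: 0.78
position: [0.4427, -0.4056, 0.1943]
tcp_rot: [[0.997, -0.08, 0.001], [-0.08, -0.997, -0.001], [0.001, 0.001, -1.0]]
force: [-0.3, -0.5, 0.5]
opening: 0.0476
```

Run:
```python
from h import *
st();goto([.519,-.35,.19],RT(85.5))
```

```text
0.78 [ 0.4427 -0.4056  0.1943] [-0.3 -0.5  0.5] open 0.0476 
j [-47.4   8.2  87.1  -0.   84.7  47.2]
[[ 0.997 -0.08   0.001]
 [-0.08  -0.997 -0.001]
 [ 0.001  0.001 -1.   ]]
slide [ 0.1431 -0.1231  0.0086] turn [ 0.0005 -0.0005 -0.0013] dist 0.094 rows>= 2.0
```

arm_command:
  jaw: [-0.1,-0.1,-0.1]
  slide:
    - [0.07,-0.03,0]
    - [0.15,-0.04,0]
    - [0.15,-0.04,0]
  turn:
    - [0,0,0]
    - [0,0,0]
    - [0,0,0]

```text
t: 1.15
position: [0.5193, -0.3911, 0.1931]
tcp_rot: [[0.997, -0.075, -0.001], [-0.075, -0.997, 0.001], [-0.001, -0.001, -1.0]]
force: [-0.6, -1.1, -0.6]
opening: 0.042
```

Run:
```python
from h import *
st();shot("wrist","w1");c=camera_params("wrist")
for n,P in dict(tab=[.519,-.39,.066],tabl=[.519+.025,-.392,.066]).items(): print(n,w2px("wrist",P))
print(-c["R"].T@c["t"])
```

```text
1.15 [ 0.5193 -0.3911  0.1931] [-0.6 -1.1 -0.6] open 0.042 
j [-41.5  15.9  78.3   0.   85.8  52.8]
[[ 0.997 -0.075 -0.001]
 [-0.075 -0.997  0.001]
 [-0.001 -0.001 -1.   ]]
tab [256.09391961 182.83808097]
tabl [256.17902585 156.77407417]
[ 0.58976877 -0.39746914  0.3580329 ]
```

View pics/w1.png

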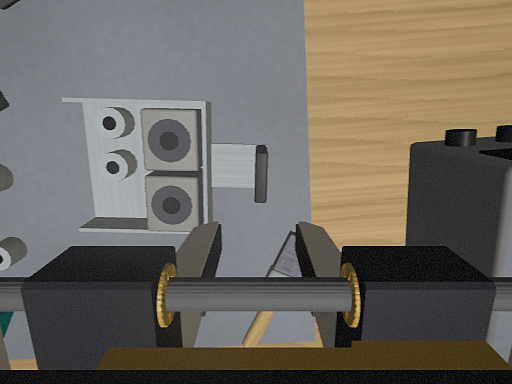

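Run:
```python
from h import *
for u,v,z in [(256,150,.066),(268,150,.066),(256,201,.066),(267,201,.066),(261.5,176,.066),(62,99,.044),(212,102,.044),(80,231,.02),(207,231,.044)]: print(u,v,np.round(px2w("wrist",u,v,z),3))
p=cv2.imread("pics/w1.png")[130:215,200:300]; cv2.imwrite("pics/w1z.png",cv2.resize(p,None,fx=6,fy=6))
```

```text
256 150 [ 0.55  -0.392  0.066]
268 150 [ 0.549 -0.403  0.066]
256 201 [ 0.501 -0.389  0.066]
267 201 [ 0.5   -0.399  0.066]
261.5 176 [ 0.525 -0.396  0.066]
62 99 [ 0.61  -0.21   0.044]
212 102 [ 0.597 -0.353  0.044]
80 231 [ 0.466 -0.182  0.02 ]
207 231 [ 0.465 -0.333  0.044]
```

View pics/w1z.png

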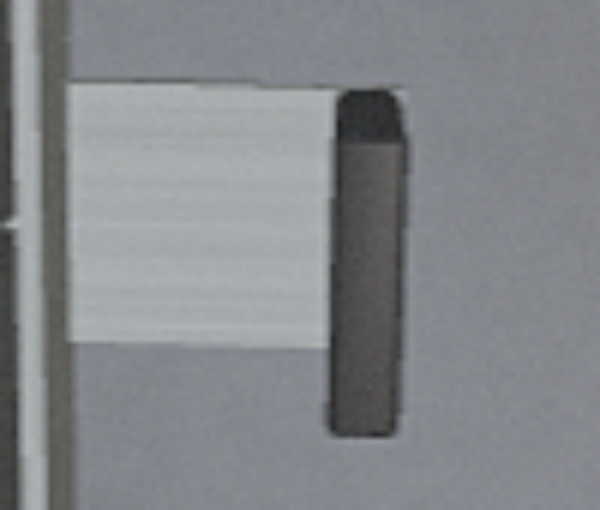

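Run:
```python
from h import *
a=px2w("wrist",261.7,153.7,.066);b=px2w("wrist",260.7,202.5,.066);print(a,b,(a+b)/2,np.degrees(np.arctan2(*(a-b)[1::-1])))
goto([.522,-.395,.03],RT(85))
```

```text
[ 0.54649249 -0.39735623  0.066     ] [ 0.49905454 -0.39295933  0.066     ] [ 0.52277352 -0.39515778  0.066     ] -5.295462958065264
slide [0.0093 0.0061 0.3264] turn [-0.0005  0.0009  0.007 ] dist 0.163 rows>= 3.0
```

arm_command:
  jaw: [-0.1,-0.1,-0.1,-0.1,-0.1]
  slide:
    - [0.009,0.006,0.1]
    - [0.009,0.006,0.2]
    - [0.009,0.006,0.28]
    - [0.009,0.006,0.32]
    - [0.009,0.006,0.326]
  turn:
    - [0,0,0.007]
    - [0,0,0.007]
    - [0,0,0.007]
    - [0,0,0.007]
    - [0,0,0.007]

```text
t: 1.82
position: [0.5203, -0.3957, 0.0302]
tcp_rot: [[0.996, -0.09, -0.002], [-0.09, -0.996, 0.001], [-0.002, -0.001, -1.0]]
force: [0.3, -0.5, 0.9]
opening: 0.0419
```

arm_command:
  jaw: [-1,-1,-1,-1,-1]
  slide:
    - [0,0,0]
    - [0,0,0]
    - [0,0,0]
    - [0,0,0]
    - [0,0,0]
  turn:
    - [0,0,0]
    - [0,0,0]
    - [0,0,0]
    - [0,0,0]
    - [0,0,0]
  grip_force: 60

```text
t: 2.45
position: [0.5224, -0.3961, 0.0324]
tcp_rot: [[0.996, -0.089, 0.002], [-0.089, -0.996, -0.001], [0.002, 0.001, -1.0]]
force: [1.0, 0.6, 5.9]
opening: 0.012
```

Run:
```python
from h import *
st();
```

```text
2.45 [ 0.5224 -0.3961  0.0324] [1.  0.6 5.9] open 0.012 
j [-41.7  24.4  85.3   0.   70.2  53.4]
[[ 0.996 -0.089  0.002]
 [-0.089 -0.996 -0.001]
 [ 0.002  0.001 -1.   ]]
```

arm_command:
  jaw: [-1,-1,-1,-1,-1]
  slide:
    - [0,0,-0.01]
    - [0,0,-0.04]
    - [0,0,-0.1]
    - [0,0,-0.16]
    - [0,0,-0.22]
  turn:
    - [0,0,0]
    - [0,0,0]
    - [0,0,0]
    - [0,0,0]
    - [0,0,0]

```text
t: 3.08
position: [0.5212, -0.3959, 0.1426]
tcp_rot: [[0.996, -0.089, -0.0], [-0.089, -0.996, -0.0], [-0.0, 0.0, -1.0]]
force: [0.6, 0.2, -5.3]
opening: 0.0117
```

Run:
```python
from h import *
st(); shot("scene","s1",(70,80,370,330),2.6)
def pour(p,L=(.604,.114,.205)):
    Rt=RT(88.5,p); h=-Rt[:,1]; up=-Rt[:,2]
    return np.array(L)-h*.196+up*.032, Rt
for p in(-5,0,26): print(p,pour(p)[0]); goto(*pour(p))
```

```text
3.08 [ 0.5212 -0.3959  0.1426] [ 0.6  0.2 -5.3] open 0.0117 
j [-41.7  18.3  80.8  -0.   80.9  53.4]
[[ 0.996 -0.089 -0.   ]
 [-0.089 -0.996 -0.   ]
 [-0.     0.    -1.   ]]
-5 [ 0.59881583 -0.08397528  0.2197957 ]
slide [ 0.0959 -0.6374 -0.1456] turn [ 0.0582 -0.0048 -0.0398] dist 0.33 rows>= 6.0
0 [ 0.59886932 -0.08193284  0.237     ]
slide [ 0.0958 -0.6413 -0.18  ] turn [ 0.0026 -0.003  -0.04  ] dist 0.336 rows>= 6.0
26 [ 0.59975578 -0.0480802   0.31968215]
slide [ 0.0923 -0.7083 -0.3457] turn [-0.2862  0.0061 -0.04  ] dist 0.397 rows>= 7.0
```

View pics/s1.png

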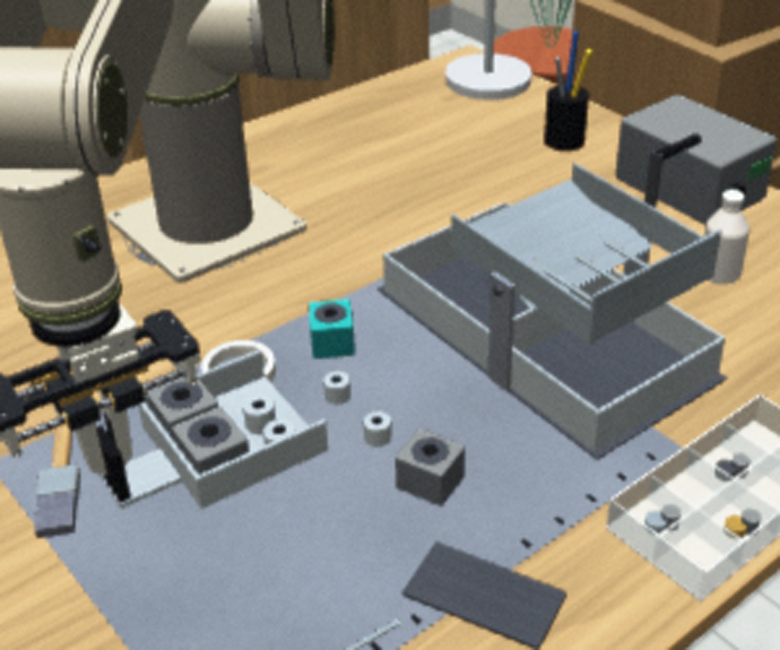

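arm_command:
  jaw: [-1,-1,-1,-1,-1]
  slide:
    - [0.01,-0.02,-0.05]
    - [0.03,-0.08,-0.12]
    - [0.05,-0.16,-0.18]
    - [0.07,-0.24,-0.22]
    - [0.09,-0.32,-0.24]
  turn:
    - [0.03,0,-0.01]
    - [0.058,0,-0.02]
    - [0.058,0,-0.03]
    - [0.058,0,-0.04]
    - [0.058,0,-0.04]

```text
t: 3.75
position: [0.5812, -0.2398, 0.2627]
tcp_rot: [[1.0, -0.026, 0.007], [-0.026, -0.996, 0.089], [0.004, -0.09, -0.996]]
force: [0.1, 0.6, -5.0]
opening: 0.0115
```

```bash
cat >> h.py <<'E'
def pour(p,L=(.604,.114,.205)):
    Rt=RT(88.5,p); h=-Rt[:,1]; up=-Rt[:,2]
    return np.array(L)-h*.196+up*.032, Rt
E
python3 - <<'E'
from h import *
st()
goto(*pour(-4,(.604,.10,.235)))
E
```

```text
3.75 [ 0.5812 -0.2398  0.2627] [ 0.1  0.6 -5. ] open 0.0115 
j [-29.9  12.9  74.8   4.7  94.5  61.9]
[[ 1.    -0.026  0.007]
 [-0.026 -0.996  0.089]
 [ 0.004 -0.09  -0.996]]
slide [ 0.0276 -0.2823  0.0444] turn [-0.0127 -0.0028  0.    ] dist 0.144 rows>= 3.0
```

arm_command:
  jaw: [-1,-1,-1,-1,-1]
  slide:
    - [0.01,-0.08,0.01]
    - [0.02,-0.16,0.02]
    - [0.028,-0.22,0.03]
    - [0.028,-0.26,0.04]
    - [0.028,-0.282,0.044]
  turn:
    - [0,0,0]
    - [0,0,0]
    - [0,0,0]
    - [0,0,0]
    - [-0.01,0,0]

```text
t: 4.38
position: [0.5979, -0.0981, 0.2515]
tcp_rot: [[1.0, -0.026, 0.004], [-0.026, -0.997, 0.074], [0.002, -0.074, -0.997]]
force: [-0.3, -0.6, -4.0]
opening: 0.0116
```

Run:
```python
from h import *
st()
shot("top","t2",(150,120,350,270),3.9);shot("scene","s2",(200,120,400,270),3.9)
for p in(0,6,11,14,17,20,23,26): goto(*pour(p))
```

```text
4.38 [ 0.5979 -0.0981  0.2515] [-0.3 -0.6 -4. ] open 0.0116 
j [-16.8   8.3  81.    4.1  91.7  74.8]
[[ 1.    -0.026  0.004]
 [-0.026 -0.997  0.074]
 [ 0.002 -0.074 -0.997]]
slide [ 0.0005 -0.0293  0.0322] turn [-0.0475 -0.0015  0.0007] dist 0.022 rows>= 1.0
slide [ 0.0006 -0.0412 -0.0077] turn [-0.1142 -0.0015  0.0006] dist 0.021 rows>= 1.0
slide [ 0.0007 -0.0542 -0.0398] turn [-0.1698 -0.0016  0.0005] dist 0.034 rows>= 2.0
slide [ 0.0008 -0.0633 -0.0585] turn [-0.2031 -0.0016  0.0005] dist 0.043 rows>= 2.0
slide [ 0.0008 -0.0734 -0.0767] turn [-0.2364 -0.0016  0.0004] dist 0.053 rows>= 2.0
slide [ 0.0009 -0.0844 -0.0943] turn [-0.2698 -0.0016  0.0004] dist 0.063 rows>= 3.0
slide [ 0.0009 -0.0964 -0.1113] turn [-0.3031 -0.0016  0.0004] dist 0.074 rows>= 3.0
slide [ 0.001  -0.1092 -0.1277] turn [-3.364e-01 -1.600e-03  3.000e-04] dist 0.084 rows>= 3.0
```

View pics/t2.png

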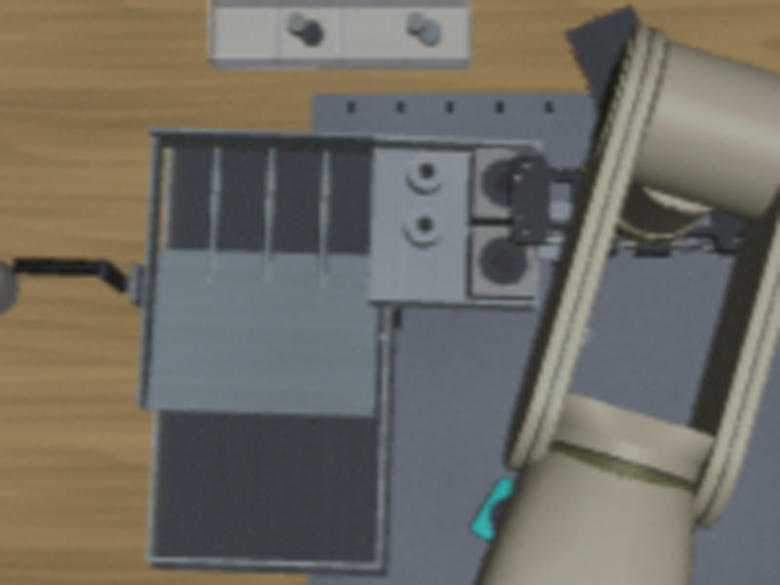

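View pics/s2.png

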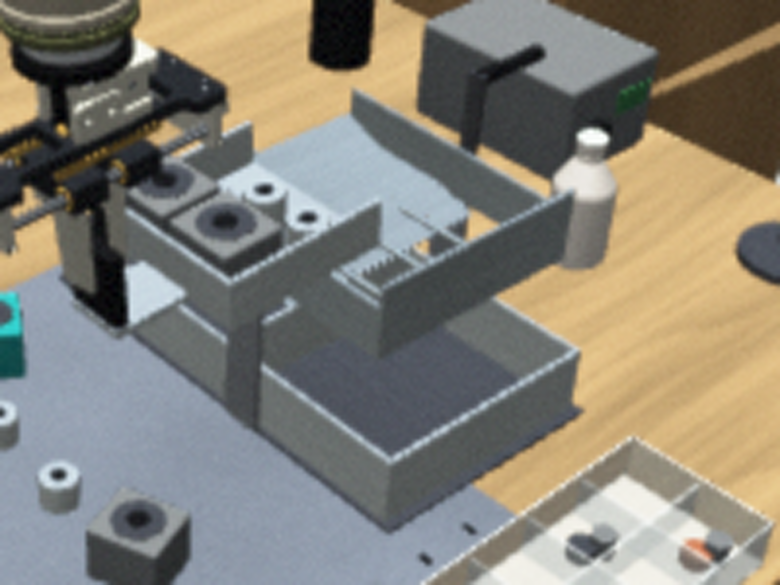

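arm_command:
  jaw: [-1,-1,-1,-1,-1]
  slide:
    - [-0.02,-0.01,0]
    - [-0.02,-0.029,0.02]
    - [-0.02,-0.041,-0.008]
    - [-0.02,-0.054,-0.04]
    - [-0.02,-0.063,-0.058]
  turn:
    - [0,0,0]
    - [-0.048,0,0]
    - [-0.114,0,0]
    - [-0.17,0,0]
    - [-0.203,0,0]

```text
t: 5.1
position: [0.5888, -0.069, 0.2848]
tcp_rot: [[1.0, -0.027, -0.002], [-0.027, -0.97, -0.243], [0.004, 0.243, -0.97]]
force: [-0.4, 0.1, -4.8]
opening: 0.0115
```

Run:
```python
from h import *
st()
shot("scene","s3",(200,120,400,270),3.9)
for p in(17,19,21,23,26,30): goto(*pour(p,(.594,.114,.205)))
```

```text
5.1 [ 0.5888 -0.069   0.2848] [-0.4  0.1 -4.8] open 0.0115 
j [ -2.8   5.   82.2 -14.1  92.1  88.2]
[[ 1.    -0.027 -0.002]
 [-0.027 -0.97  -0.243]
 [ 0.004  0.243 -0.97 ]]
slide [ 0.0003 -0.0043 -0.0161] turn [-0.0319 -0.0032 -0.0006] dist 0.008 rows>= 1.0
slide [ 0.0003 -0.0074 -0.0296] turn [-0.0541 -0.0032 -0.0006] dist 0.015 rows>= 1.0
slide [ 0.0004 -0.011  -0.043 ] turn [-0.0763 -0.0032 -0.0007] dist 0.022 rows>= 1.0
slide [ 0.0005 -0.0151 -0.0562] turn [-0.0985 -0.0032 -0.0007] dist 0.029 rows>= 1.0
slide [ 0.0006 -0.0221 -0.0758] turn [-0.1319 -0.0032 -0.0008] dist 0.039 rows>= 2.0
slide [ 0.0007 -0.033  -0.1013] turn [-0.1763 -0.0031 -0.0009] dist 0.053 rows>= 2.0
```

View pics/s3.png

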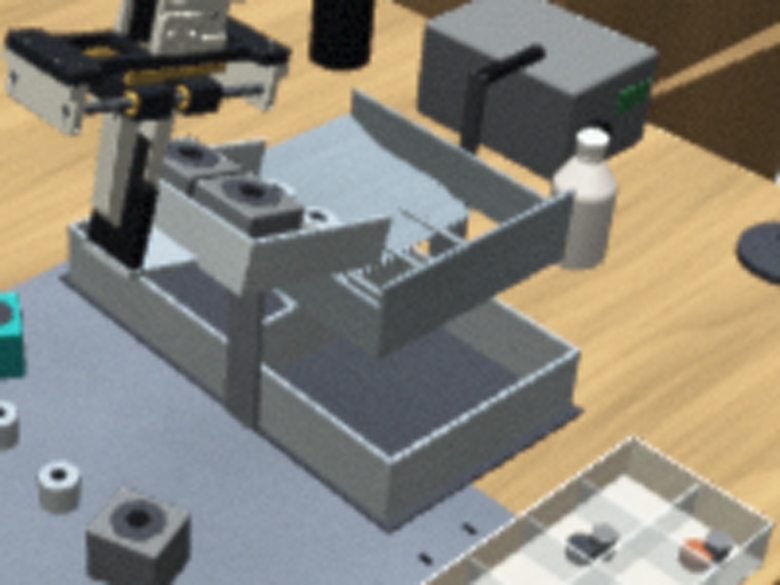

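Parts still on the tray; continue tipping.

arm_command:
  jaw: [-1,-1,-1,-1,-1]
  slide:
    - [0,-0.004,-0.016]
    - [0,-0.007,-0.03]
    - [0,-0.011,-0.043]
    - [0,-0.011,-0.043]
    - [0,-0.011,-0.043]
  turn:
    - [-0.032,0,0]
    - [-0.054,0,0]
    - [-0.076,0,0]
    - [-0.076,0,0]
    - [-0.076,0,0]

```text
t: 5.78
position: [0.5892, -0.0586, 0.3028]
tcp_rot: [[1.0, -0.025, -0.007], [-0.026, -0.935, -0.355], [0.003, 0.355, -0.935]]
force: [-0.4, -0.5, -3.9]
opening: 0.0114
```

Run:
```python
from h import *
st()
shot("scene","s4",(200,120,400,270),3.9)
for p in(21,23,26,30): goto(*pour(p,(.594,.114,.205)))
```

```text
5.78 [ 0.5892 -0.0586  0.3028] [-0.4 -0.5 -3.9] open 0.0114 
j [  2.3   6.   80.7 -20.8  94.3  92.4]
[[ 1.    -0.025 -0.007]
 [-0.026 -0.935 -0.355]
 [ 0.003  0.355 -0.935]]
slide [ 0.0005 -0.0009 -0.0052] turn [-0.0025 -0.0015 -0.0008] dist 0.003 rows>= 1.0
slide [ 0.0006 -0.0034 -0.0188] turn [-0.0248 -0.0014 -0.0009] dist 0.01 rows>= 1.0
slide [ 0.0006 -0.0081 -0.0391] turn [-0.0581 -0.0014 -0.0009] dist 0.02 rows>= 1.0
slide [ 0.0006 -0.0159 -0.0657] turn [-0.1025 -0.0014 -0.001 ] dist 0.034 rows>= 1.0
```

View pics/s4.png

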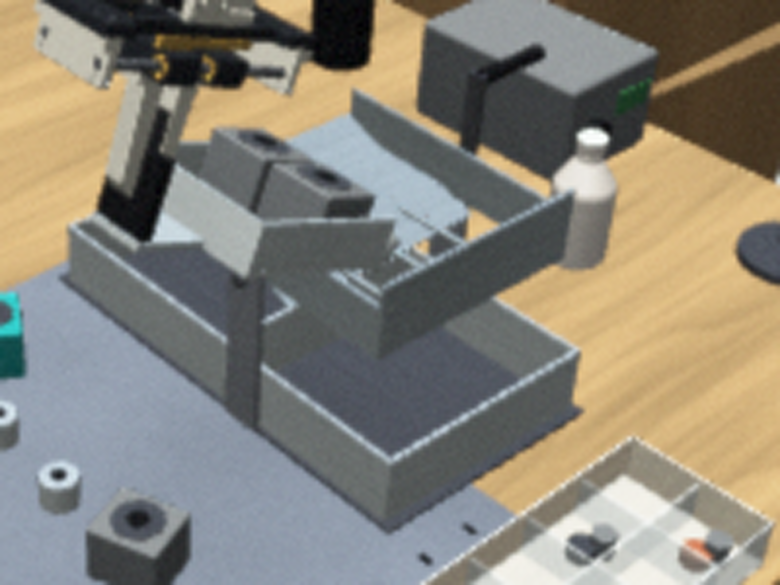

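arm_command:
  jaw: [-1,-1,-1,-1,-1]
  slide:
    - [0,-0.002,-0.01]
    - [0,-0.003,-0.019]
    - [0,-0.003,-0.019]
    - [0,-0.005,-0.03]
    - [0,-0.008,-0.039]
  turn:
    - [-0.012,0,0]
    - [-0.025,0,0]
    - [-0.025,0,0]
    - [-0.04,0,0]
    - [-0.058,0,0]

```text
t: 6.45
position: [0.5896, -0.0478, 0.3204]
tcp_rot: [[1.0, -0.025, -0.009], [-0.027, -0.898, -0.44], [0.003, 0.44, -0.898]]
force: [-0.0, 0.5, -2.6]
opening: 0.0116
```

Run:
```python
from h import *
st()
shot("scene","s5",(200,120,400,270),3.9)
shot("top","t5",(150,120,350,270),3.9)
for p in(26,30): goto(*pour(p,(.594,.114,.205)))
```

```text
6.45 [ 0.5896 -0.0478  0.3204] [-0.   0.5 -2.6] open 0.0116 
j [  6.4   7.2  79.  -26.1  96.7  95.6]
[[ 1.    -0.025 -0.009]
 [-0.027 -0.898 -0.44 ]
 [ 0.003  0.44  -0.898]]
slide [0.0002 0.0019 0.0015] turn [ 0.0008 -0.002  -0.0001] dist 0.001 rows>= 1.0
slide [ 0.0003 -0.0035 -0.0257] turn [-0.0436 -0.002  -0.0002] dist 0.013 rows>= 1.0
```

View pics/s5.png

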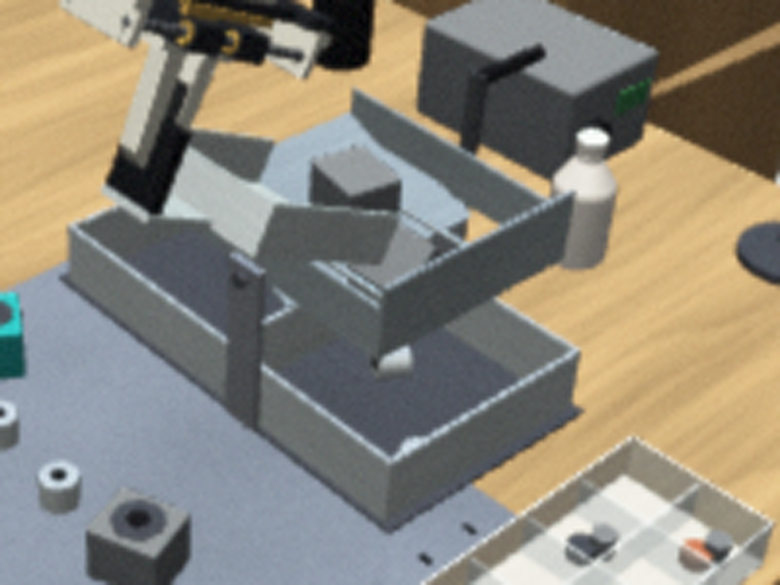

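View pics/t5.png

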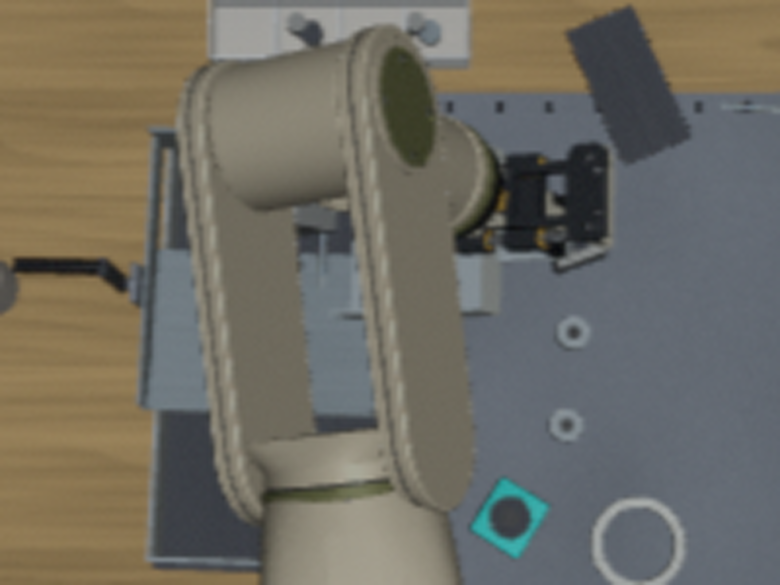

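Run:
```python
from h import *
goto(*pour(20,(.594,.08,.24)))
goto(*pour(0,(.594,.03,.25)))
```

```text
slide [0.002  0.0982 0.0098] turn [ 0.0675 -0.002  -0.    ] dist 0.049 rows>= 1.0
slide [0.0041 0.1804 0.1728] turn [ 0.2897 -0.002   0.0003] dist 0.125 rows>= 3.0
```

arm_command:
  jaw: [-1,-1,-1,-1,-1]
  slide:
    - [0,0.05,0.005]
    - [0,0.098,0.01]
    - [0,0.14,0.09]
    - [0,0.18,0.17]
    - [0,0.18,0.17]
  turn:
    - [0.03,0,0]
    - [0.068,0,0]
    - [0.18,0,0]
    - [0.29,0,0]
    - [0.29,0,0]

```text
t: 7.18
position: [0.5836, -0.1735, 0.2796]
tcp_rot: [[0.999, -0.038, -0.002], [-0.038, -0.999, 0.003], [-0.002, -0.003, -1.0]]
force: [-0.3, 0.0, -2.3]
opening: 0.0115
```

Run:
```python
from h import *
st()
shot("scene","s6",(200,120,400,270),3.9)
goto([.5215,-.396,.17],RT(84.9))
goto([.5215,-.396,.032],RT(84.9))
```

```text
7.17 [ 0.5836 -0.1735  0.2796] [-0.3  0.  -2.3] open 0.0115 
j [-21.5   8.   78.4   0.1  93.8  70.7]
[[ 0.999 -0.038 -0.002]
 [-0.038 -0.999  0.003]
 [-0.002 -0.003 -1.   ]]
slide [-0.1108  0.4555  0.2211] turn [-0.0012  0.0003  0.0349] dist 0.259 rows>= 5.0
slide [-0.1107  0.456   0.4971] turn [-0.0012  0.0003  0.0349] dist 0.342 rows>= 6.0
```

View pics/s6.png

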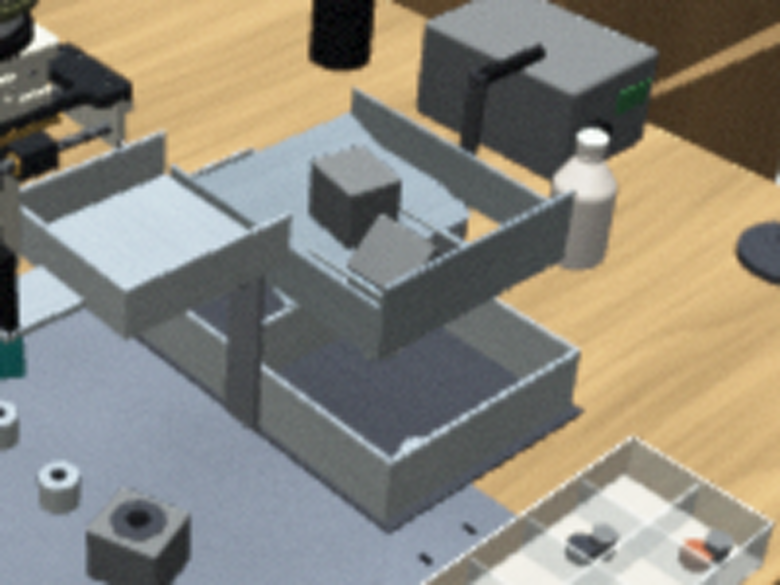

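arm_command:
  jaw: [-1,-1,-1,-1,-1]
  slide:
    - [-0.02,0.09,0.02]
    - [-0.05,0.19,0.06]
    - [-0.08,0.3,0.12]
    - [-0.1,0.4,0.18]
    - [-0.111,0.455,0.22]
  turn:
    - [0,0,0.01]
    - [0,0,0.02]
    - [0,0,0.03]
    - [0,0,0.035]
    - [0,0,0.035]

```text
t: 7.85
position: [0.5252, -0.3922, 0.1711]
tcp_rot: [[0.997, -0.08, 0.001], [-0.08, -0.997, 0.001], [0.001, -0.001, -1.0]]
force: [0.4, -0.2, -2.2]
opening: 0.0113
```

Run:
```python
from h import *
st()
shot("top","t6",(150,120,350,270),3.9)
goto([.5215,-.396,.032],RT(84.9))
```

```text
7.85 [ 0.5252 -0.3922  0.1711] [ 0.4 -0.2 -2.2] open 0.0113 
j [-41.3  17.3  79.    0.1  83.7  53.3]
[[ 0.997 -0.08   0.001]
 [-0.08  -0.997  0.001]
 [ 0.001 -0.001 -1.   ]]
slide [-0.0027  0.0045  0.272 ] turn [-0.0007  0.0012  0.0048] dist 0.136 rows>= 3.0
```

View pics/t6.png

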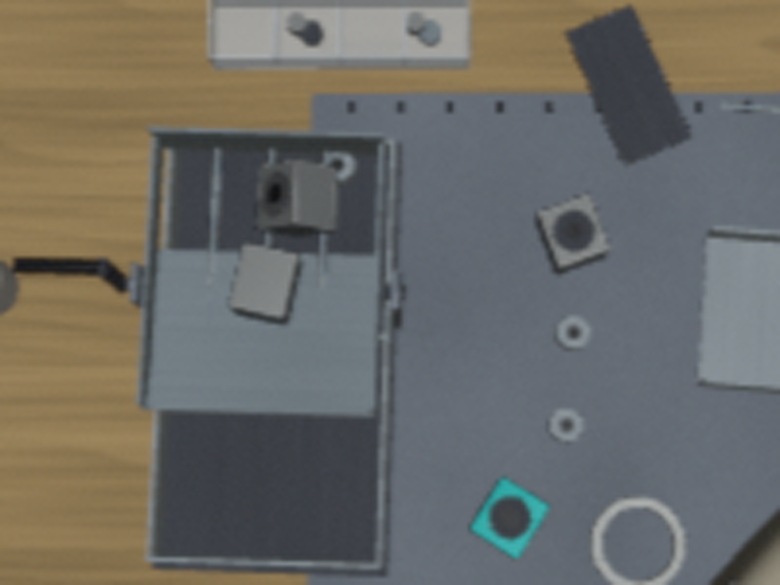

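arm_command:
  jaw: [-1,-1,-1,-1,-1]
  slide:
    - [-0.003,0.004,0.08]
    - [-0.003,0.004,0.16]
    - [-0.003,0.004,0.22]
    - [-0.003,0.004,0.26]
    - [-0.003,0.004,0.273]
  turn:
    - [0,0,0.005]
    - [0,0,0.005]
    - [0,0,0.005]
    - [0,0,0.005]
    - [0,0,0.005]

```text
t: 8.52
position: [0.5245, -0.392, 0.035]
tcp_rot: [[0.996, -0.087, 0.002], [-0.087, -0.996, 0.002], [0.001, -0.002, -1.0]]
force: [0.6, 0.4, -1.9]
opening: 0.0116
```

arm_command:
  jaw: [-1,-1,-0.1,-0.1,-0.1]
  slide:
    - [0,0,0.002]
    - [0,0,0.002]
    - [0,0,0.002]
    - [0,0,0.002]
    - [0,0,0]
  turn:
    - [0,0,0]
    - [0,0,0]
    - [0,0,0]
    - [0,0,0]
    - [0,0,0]

```text
t: 9.15
position: [0.5242, -0.3937, 0.0364]
tcp_rot: [[0.996, -0.089, 0.003], [-0.089, -0.996, 0.001], [0.003, -0.001, -1.0]]
force: [-0.0, 0.2, 0.9]
opening: 0.037
```

Run:
```python
from h import *
st()
shot("scene","s7",(70,80,370,330),2.6)
```

```text
9.15 [ 0.5242 -0.3937  0.0364] [-0.   0.2  0.9] open 0.037 
j [-41.5  24.1  85.2   0.2  70.6  53.6]
[[ 0.996 -0.089  0.003]
 [-0.089 -0.996  0.001]
 [ 0.003 -0.001 -1.   ]]
```

View pics/s7.png

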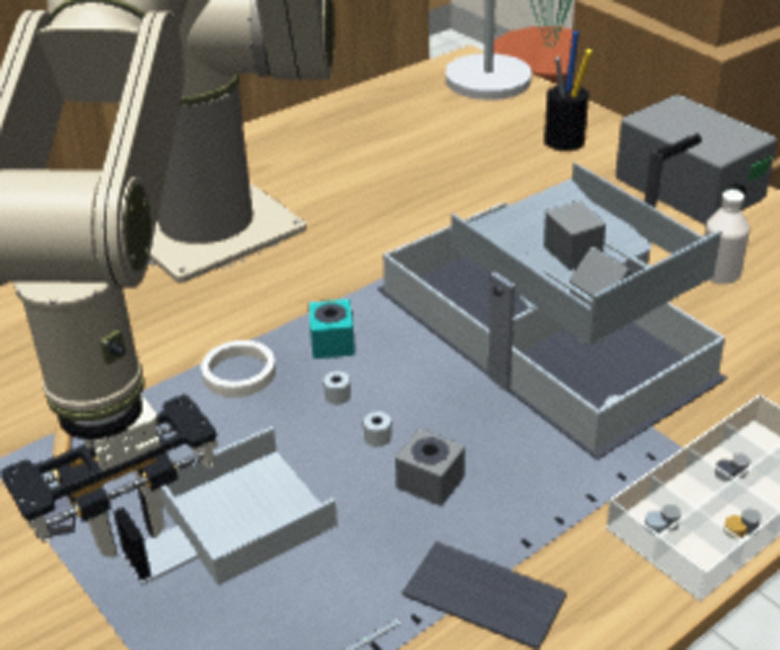

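Run:
```python
from h import *
z=lambda u,v:(150+u/3.9,120+v/3.9)
for n,u,v,h in [("slot+75",192,200,.15),("barR",326,200,.15),("barL",216,200,.15),("plateR",340,330,.15),("edge plate/slot",190,250,.15),("lipL",143,408,.165),("lipR",374,412,.165),("mod3",574,231,.05),("spa",574,331,.028),("spb",567,425,.028)]:
    print(n,np.round(px2w("top",*z(u,v),h),3))
goto([.515,-.39,.14],RT(85))
```

```text
slot+75 [0.638 0.265 0.15 ]
barR [0.638 0.143 0.15 ]
barL [0.638 0.243 0.15 ]
plateR [0.519 0.129 0.15 ]
edge plate/slot [0.592 0.266 0.15 ]
lipL [0.448 0.303 0.165]
lipR [0.445 0.098 0.165]
mod3 [ 0.626 -0.091  0.05 ]
spa [ 0.531 -0.092  0.028]
spb [ 0.439 -0.084  0.028]
slide [-0.0185 -0.006  -0.2071] turn [-0.0008 -0.0022 -0.0013] dist 0.104 rows>= 2.0
```

arm_command:
  jaw: [-0.1,-0.1,0.4,0.4,0.4]
  slide:
    - [0,0,-0.1]
    - [0,0,-0.22]
    - [0.02,-0.1,-0.24]
    - [0.04,-0.22,-0.24]
    - [0.04,-0.34,-0.24]
  turn:
    - [0,0,0]
    - [0,0,0]
    - [0,0,-0.11]
    - [0,0,-0.22]
    - [0,0,-0.33]

```text
t: 9.82
position: [0.5594, -0.2247, 0.1569]
tcp_rot: [[0.907, 0.421, 0.004], [0.421, -0.907, 0.001], [0.004, 0.001, -1.0]]
force: [1.4, 0.6, 0.8]
opening: 0.0639
```

Run:
```python
from h import *
st()
goto([.531,-.092,.12],RT(178.6))
```

```text
9.82 [ 0.5594 -0.2247  0.1569] [1.4 0.6 0.8] open 0.0639 
j [-26.9   9.7  89.3   0.2  80.8  38.2]
[[ 0.907  0.421  0.004]
 [ 0.421 -0.907  0.001]
 [ 0.004  0.001 -1.   ]]
slide [ 0.0597 -0.2647  0.0738] turn [ 0.002  -0.0022 -0.708 ] dist 0.141 rows>= 6.0
```

arm_command:
  jaw: [0.4,0.4,0.4,0.4,0.4]
  slide:
    - [0.01,-0.05,0.01]
    - [0.025,-0.11,0.03]
    - [0.04,-0.18,0.05]
    - [0.05,-0.23,0.06]
    - [0.06,-0.265,0.074]
  turn:
    - [0,0,-0.11]
    - [0,0,-0.22]
    - [0,0,-0.33]
    - [0,0,-0.44]
    - [0,0,-0.55]

```text
t: 10.45
position: [0.5309, -0.0919, 0.1195]
tcp_rot: [[0.268, 0.963, 0.003], [0.963, -0.268, 0.001], [0.002, 0.003, -1.0]]
force: [0.3, -0.6, -0.4]
opening: 0.0652
```

Run:
```python
from h import *
st()
shot("wrist","w2")
for n,P in dict(a=[.531,-.092,.028],b=[.439,-.084,.028],m=[.626,-.091,.05]).items(): print(n,w2px("wrist",P))
goto([.531,-.092,.12],RT(178.6))
```

```text
10.45 [ 0.5309 -0.0919  0.1195] [ 0.3 -0.6 -0.4] open 0.0652 
j [-1.540e+01  1.800e+00  1.018e+02  1.000e-01  7.620e+01  1.000e-01]
[[ 0.268  0.963  0.003]
 [ 0.963 -0.268  0.001]
 [ 0.002  0.003 -1.   ]]
a [259.1540889  196.36507263]
b [153.05577    214.34311185]
m [380.35956445 171.86447673]
slide [-0.0031  0.0028 -0.0036] turn [ 0.0007 -0.002  -0.1514] dist 0.003 rows>= 2.0
```

View pics/w2.png

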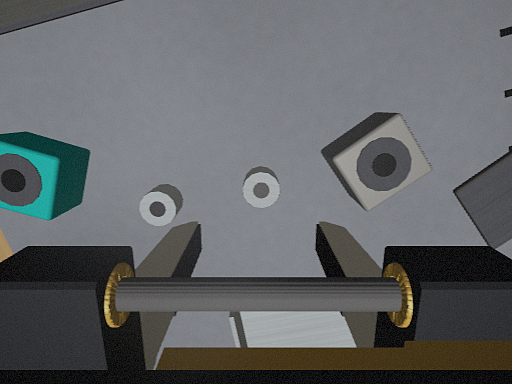

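Run:
```python
from h import *
for n,u,v,h in [("a",261,189.5,.028),("b",157.5,208,.028),("m",384,163,.05)]: print(n,np.round(px2w("wrist",u,v,h),4))
for u,v in [(334,157),(402,113.5),(430,165),(368,209)]: print(np.round(px2w("wrist",u,v,.05),4))
goto([.533,-.089,.012],RT(178.6))
```

```text
a [ 0.534  -0.0866  0.028 ]
b [ 0.4446 -0.0796  0.028 ]
m [ 0.6297 -0.085   0.05  ]
[ 0.5944 -0.0709  0.05  ]
[ 0.648  -0.0525  0.05  ]
[ 0.6629 -0.0954  0.05  ]
[ 0.6119 -0.1178  0.05  ]
slide [0.003  0.005  0.2124] turn [ 0.0007 -0.002  -0.1514] dist 0.106 rows>= 2.0
```

arm_command:
  jaw: [0.4,0.4,0.4,0.4,-1]
  slide:
    - [0.003,0.005,0.06]
    - [0.003,0.005,0.15]
    - [0.003,0.005,0.2]
    - [0.003,0.005,0.212]
    - [0.003,0.005,0.212]
  turn:
    - [0,0,-0.08]
    - [0,0,-0.151]
    - [0,0,-0.151]
    - [0,0,-0.151]
    - [0,0,-0.151]
  grip_force: 20

```text
t: 11.12
position: [0.5345, -0.0925, 0.0139]
tcp_rot: [[0.042, 0.999, 0.003], [0.999, -0.042, 0.001], [0.001, 0.003, -1.0]]
force: [0.4, 0.1, 0.5]
opening: 0.0594
```

arm_command:
  jaw: [-1,-1,-1,-1,-1]
  slide:
    - [0,0,0]
    - [0,0,0]
    - [0,0,0]
    - [0,0,-0.06]
    - [0,0,-0.16]
  turn:
    - [0,0,0]
    - [0,0,0]
    - [0,0,0]
    - [0,0,0]
    - [0,0,0]

```text
t: 11.75
position: [0.532, -0.0917, 0.0922]
tcp_rot: [[0.041, 0.999, -0.002], [0.999, -0.041, 0.003], [0.003, -0.002, -1.0]]
force: [1.0, -0.1, -0.4]
opening: 0.0318
```

Run:
```python
from h import *
st()
shot("scene","s8",(140,80,390,270),3.1)
goto([.633,.1,.30],RT(178.6))
goto([.633,.267,.25],RT(178.6))
```

```text
11.75 [ 0.532  -0.0917  0.0922] [ 1.  -0.1 -0.4] open 0.0318 
j [-1.530e+01  3.900e+00  1.026e+02  1.000e-01  7.360e+01 -1.300e+01]
[[ 0.041  0.999 -0.002]
 [ 0.999 -0.041  0.003]
 [ 0.003 -0.002 -1.   ]]
slide [ 0.3935  0.1801 -0.3954] turn [ 0.0064  0.0001 -0.0101] dist 0.293 rows>= 5.0
slide [ 0.7272  0.1656 -0.2956] turn [ 0.0064  0.0001 -0.0101] dist 0.401 rows>= 7.0
```

View pics/s8.png

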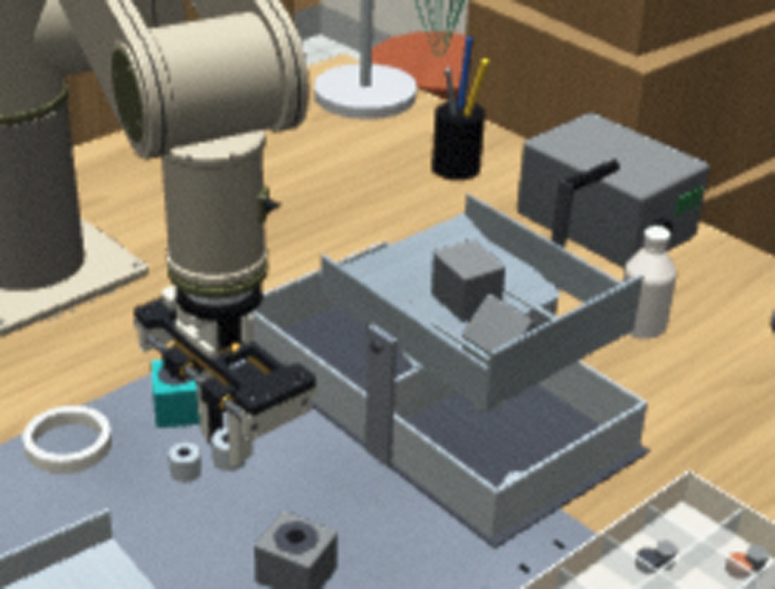

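arm_command:
  jaw: [-1,-1,-1,-1,-1]
  slide:
    - [0.03,0.02,-0.1]
    - [0.1,0.06,-0.19]
    - [0.19,0.1,-0.28]
    - [0.29,0.14,-0.36]
    - [0.39,0.18,-0.4]
  turn:
    - [0,0,-0.01]
    - [0,0,-0.01]
    - [0,0,-0.01]
    - [0,0,-0.01]
    - [0,0,-0.01]

```text
t: 12.42
position: [0.6311, 0.0969, 0.2957]
tcp_rot: [[0.026, 1.0, 0.007], [1.0, -0.026, 0.001], [0.002, 0.007, -1.0]]
force: [1.1, -0.4, -0.1]
opening: 0.0316
```

Run:
```python
from h import *
st()
shot("wrist","w3")
goto([.633,.267,.25],RT(178.6))
goto([.633,.267,.172],RT(178.6))
```

```text
12.43 [0.6311 0.0969 0.2957] [ 1.1 -0.4 -0.1] open 0.0316 
j [ 4.1 12.1 72.2  0.1 95.4  5.6]
[[ 0.026  1.     0.007]
 [ 1.    -0.026  0.001]
 [ 0.002  0.007 -1.   ]]
slide [ 0.3253 -0.0079  0.0977] turn [ 0.0064 -0.0038  0.0021] dist 0.17 rows>= 3.0
slide [ 0.3244 -0.0094  0.2537] turn [ 0.0064 -0.0038  0.0021] dist 0.206 rows>= 4.0
```

View pics/w3.png

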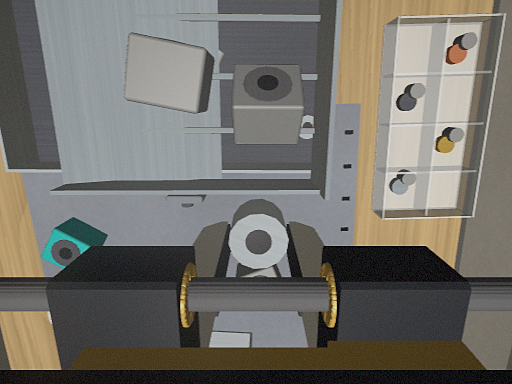

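arm_command:
  jaw: [-1,-1,-1,-1,-1]
  slide:
    - [0.1,0,0.03]
    - [0.2,-0.005,0.06]
    - [0.28,-0.008,0.09]
    - [0.325,-0.008,0.12]
    - [0.325,-0.008,0.16]
  turn:
    - [0,0,0]
    - [0,0,0]
    - [0,0,0]
    - [0,0,0]
    - [0,0,0]

```text
t: 13.1
position: [0.6303, 0.2596, 0.2122]
tcp_rot: [[0.023, 1.0, 0.004], [1.0, -0.023, 0.002], [0.002, 0.004, -1.0]]
force: [0.8, -0.4, -0.0]
opening: 0.0316
```

Run:
```python
from h import *
st()
shot("wrist","w4")
shot("scene","s9",(200,80,400,230),3.9)
goto([.633,.267,.172],RT(178.6))
```

```text
13.1 [0.6303 0.2596 0.2122] [ 0.8 -0.4 -0. ] open 0.0316 
j [18.1 20.  71.4  0.  88.4 19.4]
[[ 0.023  1.     0.004]
 [ 1.    -0.023  0.002]
 [ 0.002  0.004 -1.   ]]
slide [0.0207 0.0079 0.0738] turn [-0.0013  0.0006 -0.0005] dist 0.039 rows>= 1.0
```

View pics/w4.png

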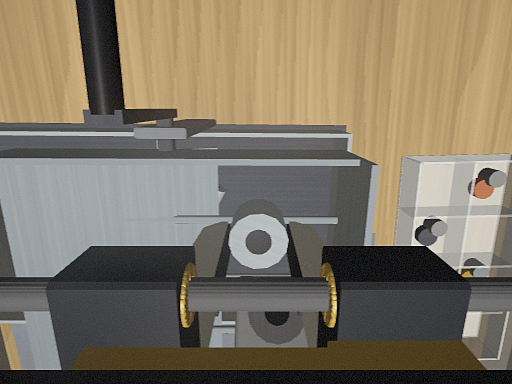

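View pics/s9.png

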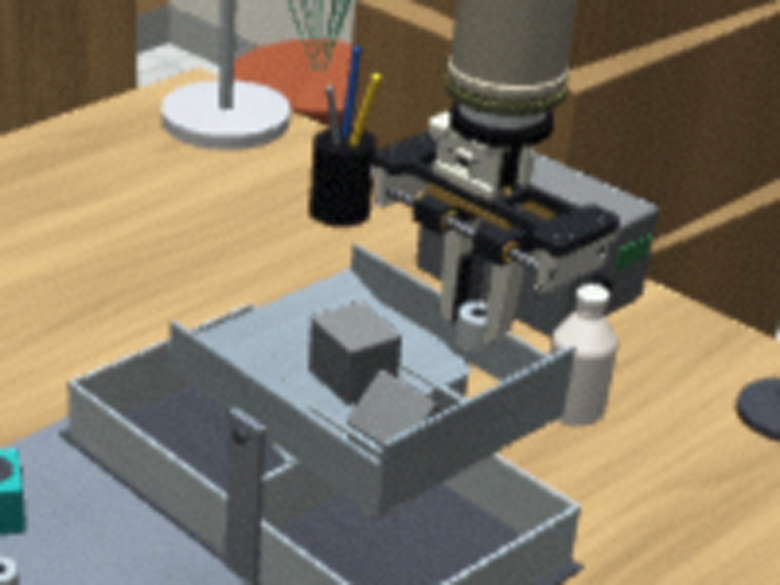

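arm_command:
  jaw: [-1,-1,-1,-0.1,0.1]
  slide:
    - [0.015,0.008,0.03]
    - [0.015,0.008,0.07]
    - [0.015,0.008,0.072]
    - [0.015,0.008,0.072]
    - [0.015,0.008,0.072]
  turn:
    - [0,0,0]
    - [0,0,0]
    - [0,0,0]
    - [0,0,0]
    - [0,0,0]

```text
t: 13.82
position: [0.635, 0.2659, 0.178]
tcp_rot: [[0.025, 1.0, 0.004], [1.0, -0.025, 0.002], [0.002, 0.004, -1.0]]
force: [-0.7, -0.2, 0.0]
opening: 0.0468
```

arm_command:
  jaw: [0.1,0.1,0.1,0.1,0.1]
  slide:
    - [0,0,0]
    - [0,0,-0.06]
    - [0,0,-0.18]
    - [-0.1,0,-0.25]
    - [-0.2,0,-0.25]
  turn:
    - [0,0,0]
    - [0,0,0]
    - [0,0,0]
    - [0,0,0]
    - [0,0,0]

```text
t: 14.45
position: [0.6333, 0.1656, 0.3075]
tcp_rot: [[0.023, 1.0, 0.012], [1.0, -0.023, 0.003], [0.003, 0.012, -1.0]]
force: [0.4, -0.3, -0.6]
opening: 0.0513
```

Run:
```python
from h import *
st()
shot("wrist","w5")
shot("scene","s10",(140,80,390,270),3.1)
goto([.442,-.082,.2],RT(178.6))
```

```text
14.45 [0.6333 0.1656 0.3075] [ 0.4 -0.3 -0.6] open 0.0513 
j [10.1 14.3 68.4  0.  96.6 11.5]
[[ 0.023  1.     0.012]
 [ 1.    -0.023  0.003]
 [ 0.003  0.012 -1.   ]]
slide [-0.4976 -0.3681  0.2054] turn [ 0.0041 -0.0002 -0.0029] dist 0.326 rows>= 6.0
```

View pics/w5.png

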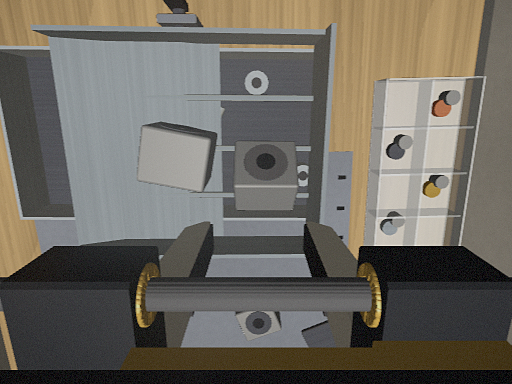

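View pics/s10.png

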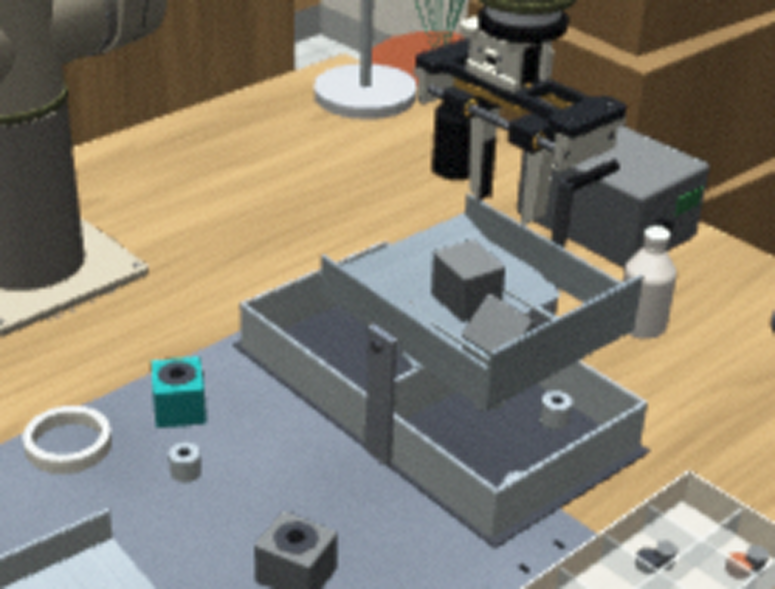

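arm_command:
  jaw: [0.4,0.4,0.4,0.4,0.4]
  slide:
    - [-0.1,-0.06,0]
    - [-0.2,-0.13,0]
    - [-0.3,-0.2,0.02]
    - [-0.39,-0.27,0.08]
    - [-0.47,-0.34,0.14]
  turn:
    - [0,0,0]
    - [0,0,0]
    - [0,0,0]
    - [0,0,0]
    - [0,0,0]

```text
t: 15.18
position: [0.4556, -0.0655, 0.2309]
tcp_rot: [[0.024, 1.0, 0.005], [1.0, -0.024, 0.001], [0.001, 0.005, -1.0]]
force: [-0.0, -1.2, 0.1]
opening: 0.0651
```

Run:
```python
from h import *
st()
shot("wrist","w6");print(w2px("wrist",[.442,-.082,.028]))
goto([.442,-.082,.1],RT(178.6))
goto([.442,-.082,.012],RT(178.6))
```

```text
15.18 [ 0.4556 -0.0655  0.2309] [-0.  -1.2  0.1] open 0.0651 
j [-1.470e+01 -1.530e+01  1.057e+02  1.000e-01  8.930e+01 -1.330e+01]
[[ 0.024  1.     0.005]
 [ 1.    -0.024  0.001]
 [ 0.001  0.005 -1.   ]]
[254.02538371 181.85745128]
slide [-0.0285 -0.01    0.2469] turn [-0.0054 -0.0007 -0.0011] dist 0.124 rows>= 2.0
slide [-0.0287 -0.0085  0.4229] turn [-0.0054 -0.0007 -0.0011] dist 0.212 rows>= 4.0
```

View pics/w6.png

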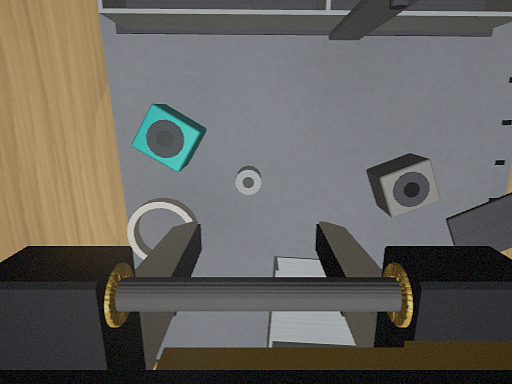

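arm_command:
  jaw: [0.2,0.2,0.2,0.2,0.2]
  slide:
    - [-0.03,-0.015,0.1]
    - [-0.03,-0.015,0.22]
    - [-0.03,-0.015,0.34]
    - [-0.03,-0.015,0.41]
    - [-0.03,-0.015,0.423]
  turn:
    - [0,0,0]
    - [0,0,0]
    - [0,0,0]
    - [0,0,0]
    - [0,0,0]

```text
t: 15.85
position: [0.4468, -0.078, 0.017]
tcp_rot: [[0.024, 1.0, -0.002], [1.0, -0.024, 0.003], [0.003, -0.002, -1.0]]
force: [1.0, -0.5, -0.1]
opening: 0.056
```

arm_command:
  jaw: [-1,-1,-1,-1,-1]
  slide:
    - [0,0,0]
    - [0,0,0]
    - [0,0,0]
    - [0,0,-0.06]
    - [0,0,-0.16]
  turn:
    - [0,0,0]
    - [0,0,0]
    - [0,0,0]
    - [0,0,0]
    - [0,0,0]

```text
t: 16.48
position: [0.4474, -0.0788, 0.0995]
tcp_rot: [[0.025, 1.0, -0.0], [1.0, -0.025, 0.002], [0.002, -0.0, -1.0]]
force: [1.0, -0.8, 0.2]
opening: 0.0311
```

Run:
```python
from h import *
st()
shot("scene","s11",(140,80,390,270),3.1)
goto([.618,.1,.30],RT(178.6))
```

```text
16.48 [ 0.4474 -0.0788  0.0995] [ 1.  -0.8  0.2] open 0.0311 
j [-1.660e+01 -1.040e+01  1.155e+02  1.000e-01  7.490e+01 -1.520e+01]
[[ 0.025  1.    -0.   ]
 [ 1.    -0.025  0.002]
 [ 0.002 -0.    -1.   ]]
slide [ 0.3682  0.3267 -0.3807] turn [ 0.007   0.0004 -0.0001] dist 0.311 rows>= 5.0
```

View pics/s11.png

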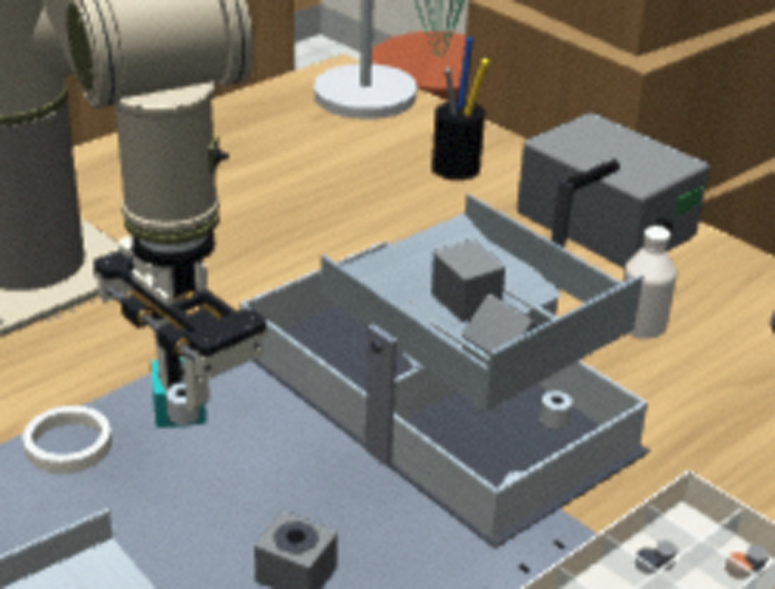

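Spacer gripped. Over to the sieve.

arm_command:
  jaw: [-1,-1,-1,-1,-1]
  slide:
    - [0.01,0.03,-0.12]
    - [0.08,0.1,-0.2]
    - [0.17,0.18,-0.28]
    - [0.27,0.26,-0.36]
    - [0.37,0.327,-0.4]
  turn:
    - [0,0,0]
    - [0,0,0]
    - [0,0,0]
    - [0,0,0]
    - [0,0,0]

```text
t: 17.15
position: [0.6047, 0.0845, 0.2942]
tcp_rot: [[0.026, 1.0, 0.007], [1.0, -0.026, 0.001], [0.002, 0.007, -1.0]]
force: [0.7, -0.4, 0.1]
opening: 0.0313
```

Run:
```python
from h import *
st()
goto([.615,.268,.22],RT(178.6))
goto([.615,.268,.178],RT(178.6))
```

```text
17.15 [0.6047 0.0845 0.2942] [ 0.7 -0.4  0.1] open 0.0313 
j [ 3.1  7.6 77.3  0.1 94.7  4.6]
[[ 0.026  1.     0.007]
 [ 1.    -0.026  0.001]
 [ 0.002  0.007 -1.   ]]
slide [0.3673 0.0102 0.149 ] turn [ 0.0044 -0.001  -0.0007] dist 0.198 rows>= 4.0
slide [0.3671 0.0097 0.233 ] turn [ 0.0044 -0.001  -0.0007] dist 0.217 rows>= 4.0
```

arm_command:
  jaw: [-1,-1,-1,-1,-1]
  slide:
    - [0.1,0,0.03]
    - [0.2,0,0.06]
    - [0.29,0,0.1]
    - [0.34,0,0.13]
    - [0.34,0,0.14]
  turn:
    - [0,0,0]
    - [0,0,0]
    - [0,0,0]
    - [0,0,0]
    - [0,0,0]

```text
t: 17.77
position: [0.6066, 0.2545, 0.22]
tcp_rot: [[0.023, 1.0, 0.001], [1.0, -0.023, 0.001], [0.001, 0.001, -1.0]]
force: [0.8, 0.1, -0.3]
opening: 0.031
```

Run:
```python
from h import *
st()
goto([.615,.268,.178],RT(178.6))
```

```text
17.77 [0.6066 0.2545 0.22  ] [ 0.8  0.1 -0.3] open 0.031 
j [18.3 16.3 75.1  0.  88.5 19.6]
[[ 0.023  1.     0.001]
 [ 1.    -0.023  0.001]
 [ 0.001  0.001 -1.   ]]
slide [0.0273 0.016  0.084 ] turn [ 0.0008 -0.0005  0.0012] dist 0.045 rows>= 1.0
```

arm_command:
  jaw: [-1,-1,-1,-0.1,0.1]
  slide:
    - [0.025,0.018,0.03]
    - [0.025,0.018,0.07]
    - [0.025,0.018,0.082]
    - [0.025,0.018,0.082]
    - [0.025,0.018,0.082]
  turn:
    - [0,0,0]
    - [0,0,0]
    - [0,0,0]
    - [0,0,0]
    - [0,0,0]

```text
t: 18.4
position: [0.6172, 0.2654, 0.1814]
tcp_rot: [[0.025, 1.0, 0.004], [1.0, -0.025, 0.002], [0.002, 0.004, -1.0]]
force: [0.6, -0.2, 0.7]
opening: 0.0466
```

arm_command:
  jaw: [0.1,0.1,0.1,0.1,0.1]
  slide:
    - [0,0,0]
    - [0,0,-0.06]
    - [0,0,-0.18]
    - [-0.1,0,-0.25]
    - [-0.2,0,-0.25]
  turn:
    - [0,0,0]
    - [0,0,0]
    - [0,0,0]
    - [0,0,0]
    - [0,0,0]

```text
t: 19.02
position: [0.6156, 0.1654, 0.311]
tcp_rot: [[0.023, 1.0, 0.012], [1.0, -0.023, 0.003], [0.003, 0.012, -1.0]]
force: [0.6, 0.3, -0.4]
opening: 0.0512
```

Run:
```python
from h import *
st()
shot("wrist","w7")
shot("scene","s12",(140,80,390,270),3.1)
goto([.628,-.087,.2],RT(200))
```

```text
19.02 [0.6156 0.1654 0.311 ] [ 0.6  0.3 -0.4] open 0.0512 
j [10.4 11.6 71.2  0.  96.6 11.7]
[[ 0.023  1.     0.012]
 [ 1.    -0.023  0.003]
 [ 0.003  0.012 -1.   ]]
slide [-0.4957  0.0393  0.215 ] turn [ 0.0041  0.0005 -0.2406] dist 0.271 rows>= 5.0
```

View pics/w7.png

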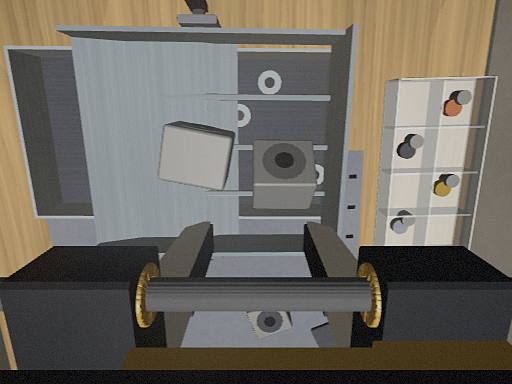

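View pics/s12.png

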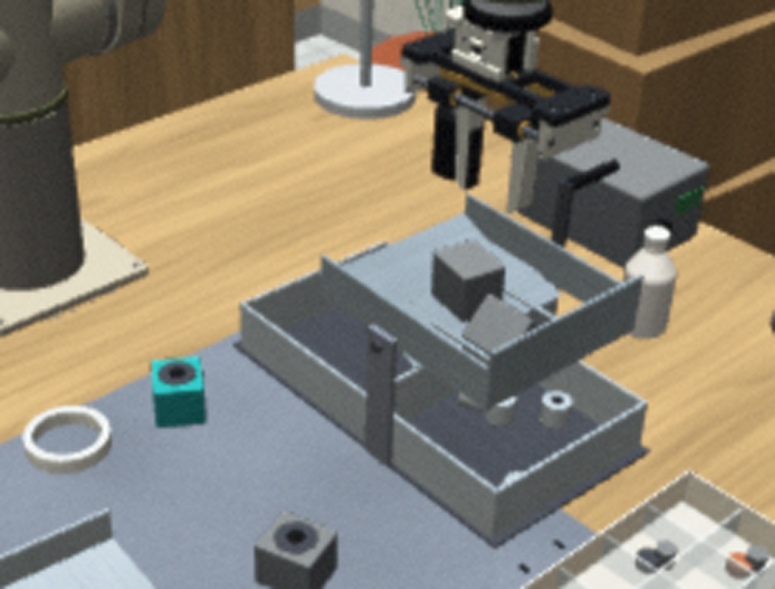

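arm_command:
  jaw: [0.9,0.9,0.9,0.9,0.9]
  slide:
    - [-0.1,0.01,0]
    - [-0.2,0.02,0]
    - [-0.3,0.03,0.04]
    - [-0.4,0.04,0.1]
    - [-0.48,0.04,0.17]
  turn:
    - [0,0,-0.05]
    - [0,0,-0.1]
    - [0,0,-0.15]
    - [0,0,-0.2]
    - [0,0,-0.24]

```text
t: 19.75
position: [0.6288, -0.0762, 0.2198]
tcp_rot: [[-0.347, 0.938, 0.005], [0.938, 0.347, 0.001], [-0.001, 0.005, -1.0]]
force: [0.4, -0.1, -0.5]
opening: 0.0881
```

Run:
```python
from h import *
st()
shot("wrist","w8");print(w2px("wrist",[.628,-.087,.05]))
goto([.628,-.087,.012],RT(200))
```

```text
19.75 [ 0.6288 -0.0762  0.2198] [ 0.4 -0.1 -0.5] open 0.0881 
j [-11.6  12.3  79.7   0.1  87.7 -31.9]
[[-0.347  0.938  0.005]
 [ 0.938  0.347  0.001]
 [-0.001  0.005 -1.   ]]
[258.06201527 182.26435636]
slide [-0.0145  0.0009  0.4023] turn [-0.0022 -0.0009  0.0034] dist 0.201 rows>= 4.0
```

View pics/w8.png

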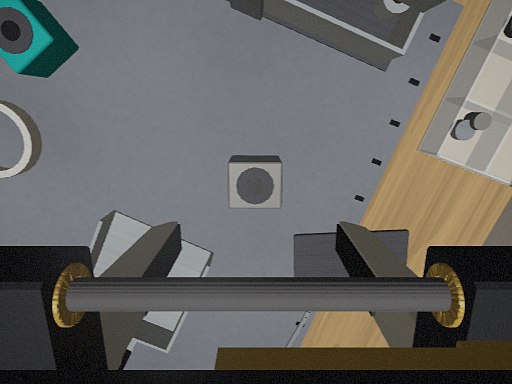

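arm_command:
  jaw: [0.9,0.9,0.9,0.9,0.9]
  slide:
    - [-0.018,-0.003,0.1]
    - [-0.018,-0.003,0.2]
    - [-0.018,-0.003,0.3]
    - [-0.018,-0.003,0.38]
    - [-0.018,-0.003,0.4]
  turn:
    - [0,0,0]
    - [0,0,0]
    - [0,0,0]
    - [0,0,0]
    - [0,0,0]

```text
t: 20.42
position: [0.628, -0.0821, 0.0164]
tcp_rot: [[-0.345, 0.939, -0.003], [0.939, 0.345, 0.003], [0.004, -0.002, -1.0]]
force: [-0.1, 0.3, -0.1]
opening: 0.0882
```

arm_command:
  jaw: [-1,-1,-1,-1,-1]
  slide:
    - [0,0,0]
    - [0,0,0]
    - [0,0,0]
    - [0,0,-0.04]
    - [0,0,-0.14]
  turn:
    - [0,0,0]
    - [0,0,0]
    - [0,0,0]
    - [0,0,0]
    - [0,0,0]
  grip_force: 25

```text
t: 21.05
position: [0.6281, -0.083, 0.089]
tcp_rot: [[-0.345, 0.939, -0.002], [0.939, 0.345, 0.003], [0.003, -0.001, -1.0]]
force: [0.8, -0.4, -0.5]
opening: 0.06
```

Run:
```python
from h import *
st()
shot("scene","s13",(140,80,390,270),3.1)
goto([.525,.05,.30],RT(178.6))
goto([.525,.130,.28],RT(178.6))
```

```text
21.05 [ 0.6281 -0.083   0.089 ] [ 0.8 -0.4 -0.5] open 0.06 
j [-12.2  18.   87.    0.1  75.2 -32.4]
[[-0.345  0.939 -0.002]
 [ 0.939  0.345  0.003]
 [ 0.003 -0.001 -1.   ]]
slide [ 0.3252 -0.1072 -0.4031] turn [0.007  0.0013 0.2398] dist 0.264 rows>= 5.0
slide [ 0.4755 -0.0524 -0.3631] turn [0.007  0.0013 0.2398] dist 0.3 rows>= 5.0
```

View pics/s13.png

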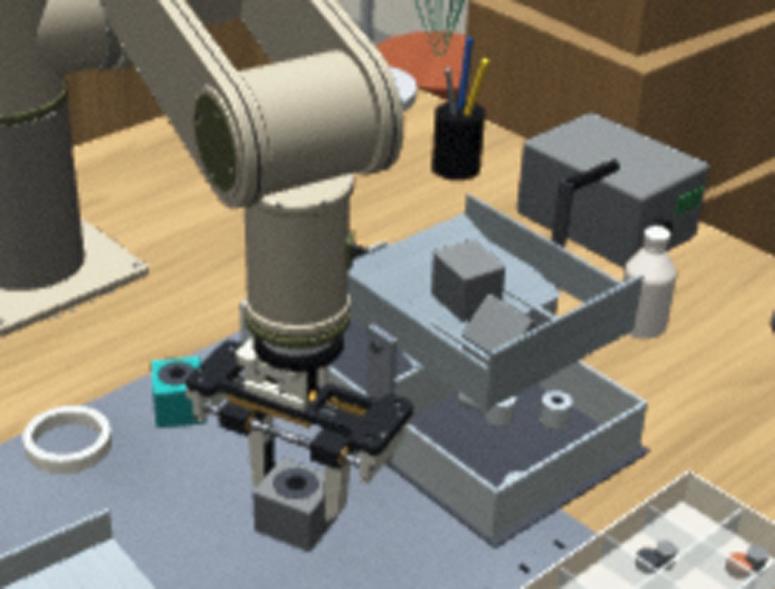

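arm_command:
  jaw: [-1,-1,-1,-1,-1]
  slide:
    - [0,-0.01,-0.12]
    - [0.08,-0.04,-0.22]
    - [0.17,-0.07,-0.32]
    - [0.26,-0.09,-0.4]
    - [0.325,-0.107,-0.4]
  turn:
    - [0,0,0.05]
    - [0,0,0.1]
    - [0,0,0.15]
    - [0,0,0.2]
    - [0,0,0.24]

```text
t: 21.72
position: [0.5243, 0.0515, 0.2964]
tcp_rot: [[0.027, 1.0, 0.013], [1.0, -0.027, 0.002], [0.002, 0.012, -1.0]]
force: [0.1, 0.2, -0.9]
opening: 0.0597
```

Run:
```python
from h import *
st()
shot("wrist","w9")
for n,P in dict(wall=[.525,.094,.19],tgtL=[.525,.157,.15],tgtR=[.525,.103,.15]).items(): print(n,w2px("wrist",P))
goto([.522,.130,.24],RT(178.6))
```

```text
21.73 [0.5243 0.0515 0.2964] [ 0.1  0.2 -0.9] open 0.0597 
j [-0.  -5.8 90.6  0.1 94.4  1.5]
[[ 0.027  1.     0.013]
 [ 1.    -0.027  0.002]
 [ 0.002  0.012 -1.   ]]
wall [258.64272482 145.86175094]
tgtL [256.40974865  72.98288898]
tgtR [257.961925   131.82010109]
slide [ 0.1497 -0.0054  0.1118] turn [ 0.0062 -0.0027 -0.0022] dist 0.093 rows>= 2.0
```

View pics/w9.png

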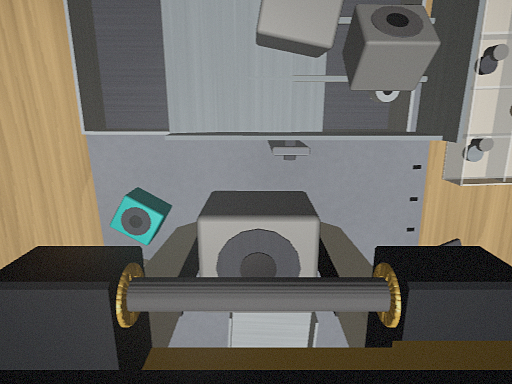

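arm_command:
  jaw: [-1,-1,-1,-1,-1]
  slide:
    - [0.05,-0.01,0]
    - [0.1,-0.016,0.02]
    - [0.14,-0.016,0.06]
    - [0.155,-0.016,0.1]
    - [0.155,-0.016,0.12]
  turn:
    - [0,0,0]
    - [0,0,0]
    - [0,0,0]
    - [0,0,0]
    - [0,0,0]

```text
t: 22.4
position: [0.5169, 0.128, 0.2287]
tcp_rot: [[0.024, 1.0, 0.002], [1.0, -0.024, 0.001], [0.001, 0.002, -1.0]]
force: [-0.3, -0.2, -0.2]
opening: 0.0597
```

Run:
```python
from h import *
st()
shot("scene","s14",(200,80,400,230),3.9)
goto([.515,.132,.172],RT(178.6))
```

```text
22.4 [0.5169 0.128  0.2287] [-0.3 -0.2 -0.2] open 0.0597 
j [ 8.4 -3.4 95.3  0.  88.   9.7]
[[ 0.024  1.     0.002]
 [ 1.    -0.024  0.001]
 [ 0.001  0.002 -1.   ]]
slide [ 0.0089 -0.0034  0.1112] turn [ 0.0001 -0.0004 -0.0001] dist 0.056 rows>= 1.0
```

View pics/s14.png

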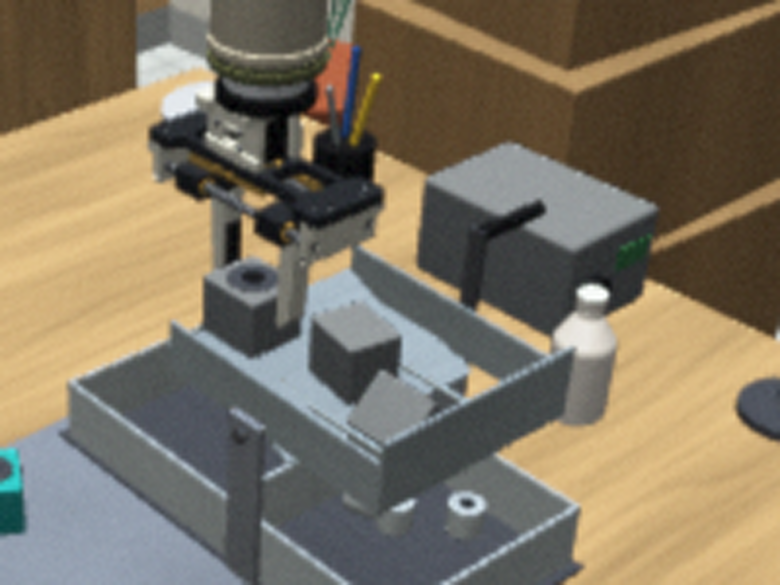

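arm_command:
  jaw: [-1,-1,-1,-1,-1]
  slide:
    - [0.006,-0.003,0.05]
    - [0.006,-0.003,0.09]
    - [0.006,-0.003,0.105]
    - [0.006,-0.003,0.11]
    - [0.006,-0.003,0.11]
  turn:
    - [0,0,0]
    - [0,0,0]
    - [0,0,0]
    - [0,0,0]
    - [0,0,0]

```text
t: 23.08
position: [0.5179, 0.1318, 0.1776]
tcp_rot: [[0.025, 1.0, 0.007], [1.0, -0.025, 0.004], [0.004, 0.007, -1.0]]
force: [-0.1, 6.3, 5.9]
opening: 0.0601
```

Run:
```python
from h import *
st()
shot("scene","s15",(200,80,400,230),3.9)
```

```text
23.07 [0.5179 0.1318 0.1776] [-0.1  6.3  5.9] open 0.0601 
j [ 8.7 -1.9 99.2  0.2 82.2 10.1]
[[ 0.025  1.     0.007]
 [ 1.    -0.025  0.004]
 [ 0.004  0.007 -1.   ]]
```

View pics/s15.png

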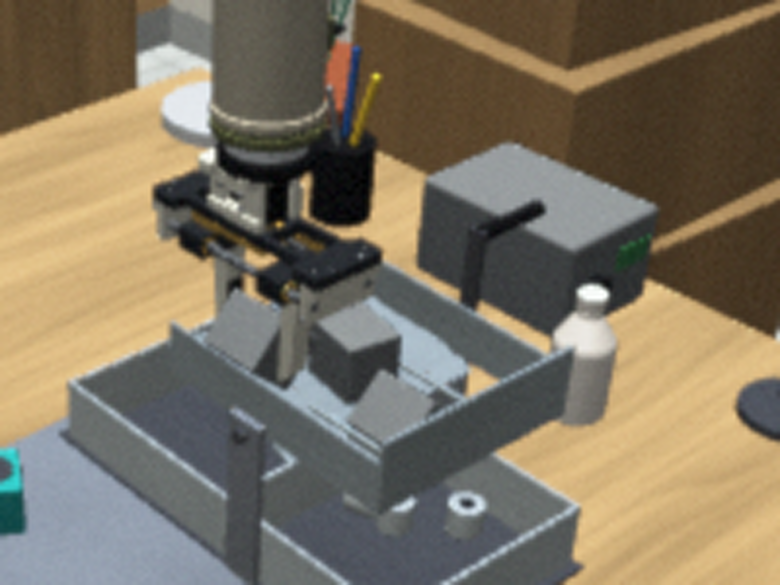

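arm_command:
  jaw: [-1,-1,-1,-1,-1]
  slide:
    - [0,0,-0.06]
    - [0,0,-0.1]
    - [0.015,0,-0.1]
    - [0.03,0,-0.1]
    - [0.03,0,-0.1]
  turn:
    - [0,0,0]
    - [0,0,0]
    - [0,0,0]
    - [0,0,0]
    - [0,0,0]

```text
t: 23.75
position: [0.5158, 0.1467, 0.2235]
tcp_rot: [[0.024, 1.0, 0.001], [1.0, -0.024, 0.001], [0.001, 0.001, -1.0]]
force: [-0.3, -0.2, -1.4]
opening: 0.0599
```

Run:
```python
from h import *
st()
shot("scene","s16",(200,80,400,230),3.9);shot("wrist","w16")
```

```text
23.75 [0.5158 0.1467 0.2235] [-0.3 -0.2 -1.4] open 0.0599 
j [10.4 -2.6 95.1  0.1 87.4 11.7]
[[ 0.024  1.     0.001]
 [ 1.    -0.024  0.001]
 [ 0.001  0.001 -1.   ]]
```

View pics/s16.png

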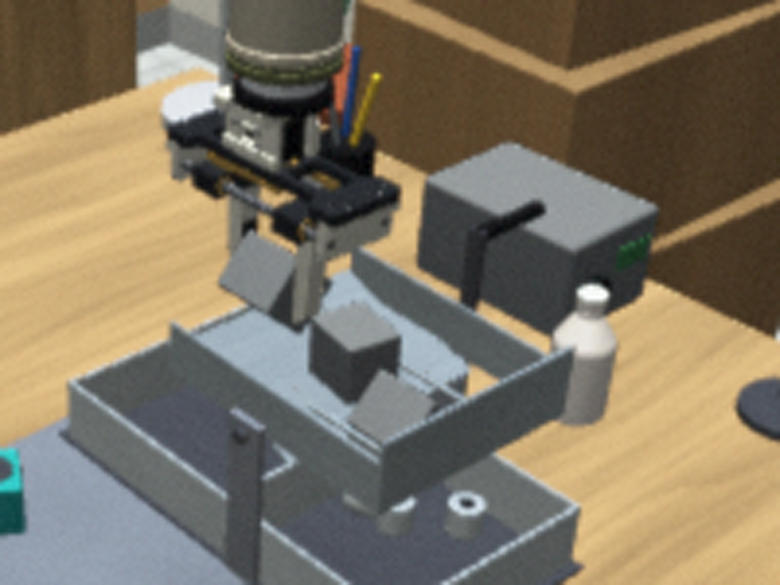

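View pics/w16.png

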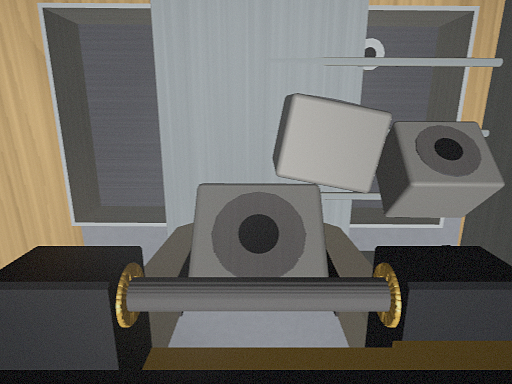

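arm_command:
  jaw: [-1,-1,-1,0.3,0.6]
  slide:
    - [0.002,-0.02,0.04]
    - [0.002,-0.02,0.07]
    - [0.002,-0.02,0.075]
    - [0.002,-0.02,0.075]
    - [0.002,-0.02,0.075]
  turn:
    - [0,0,0]
    - [0,0,0]
    - [0,0,0]
    - [0,0,0]
    - [0,0,0]

```text
t: 24.48
position: [0.5073, 0.1474, 0.1883]
tcp_rot: [[0.025, 1.0, 0.004], [1.0, -0.025, 0.002], [0.002, 0.004, -1.0]]
force: [1.0, 0.5, -0.4]
opening: 0.0666
```

arm_command:
  jaw: [0.7,0.7,0.7,0.7,0.7]
  slide:
    - [0,0,0]
    - [0,0,0]
    - [0,0,-0.08]
    - [0,0,-0.2]
    - [-0.1,0,-0.25]
  turn:
    - [0,0,0]
    - [0,0,0]
    - [0,0,0]
    - [0,0,0]
    - [0,0,0]

```text
t: 25.1
position: [0.5061, 0.099, 0.3166]
tcp_rot: [[0.02, 1.0, 0.008], [1.0, -0.02, 0.003], [0.003, 0.008, -1.0]]
force: [1.8, -0.9, 1.1]
opening: 0.0793
```

Run:
```python
from h import *
st()
shot("scene","s17",(200,80,400,230),3.9);shot("wrist","w17")
```

```text
25.1 [0.5061 0.099  0.3166] [ 1.8 -0.9  1.1] open 0.0793 
j [ 5.3 -7.3 89.9  0.1 96.9  6.5]
[[ 0.02   1.     0.008]
 [ 1.    -0.02   0.003]
 [ 0.003  0.008 -1.   ]]
```

View pics/s17.png

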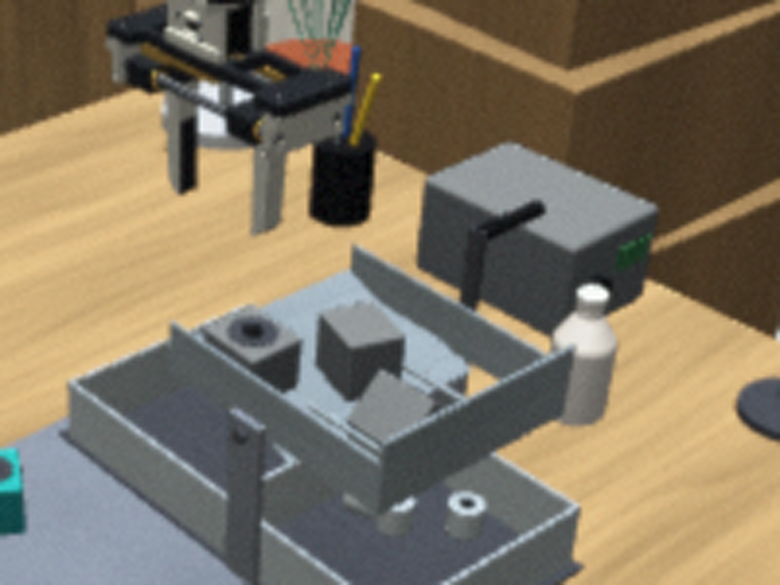

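View pics/w17.png

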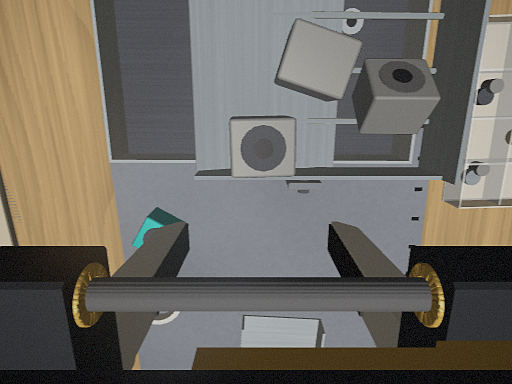

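Run:
```python
from h import *
goto([.56,.33,.33],RT(178.6))
```

```text
slide [ 0.474   0.0939 -0.0247] turn [ 0.0065 -0.0004 -0.0018] dist 0.242 rows>= 4.0
```

arm_command:
  jaw: [-0.1,-0.1,-0.1,-0.1,-0.1]
  slide:
    - [0.1,0.02,-0.03]
    - [0.22,0.04,-0.03]
    - [0.34,0.07,-0.03]
    - [0.43,0.09,-0.03]
    - [0.44,0.09,-0.03]
  turn:
    - [0,0,0]
    - [0,0,0]
    - [0,0,0]
    - [0,0,0]
    - [0,0,0]

```text
t: 25.82
position: [0.5547, 0.3192, 0.3255]
tcp_rot: [[0.021, 1.0, 0.0], [1.0, -0.021, 0.001], [0.001, 0.0, -1.0]]
force: [-0.6, 0.8, 0.1]
opening: 0.0423
```

Run:
```python
from h import *
st()
shot("wrist","w18")
print(w2px("wrist",[.558,.369,.247]),w2px("wrist",[.558,.325,.247]),w2px("wrist",[.558,.40,.247]))
shot("scene","s18",(200,80,400,230),3.9)
shot("top","t18",(80,120,280,270),3.9)
```

```text
25.82 [0.5547 0.3192 0.3255] [-0.6  0.8  0.1] open 0.0423 
j [25.3 12.7 68.3  0.  98.9 26.5]
[[ 0.021  1.     0.   ]
 [ 1.    -0.021  0.001]
 [ 0.001  0.    -1.   ]]
[260.39531307 134.16952716] [261.44726593 189.6725076 ] [259.59282258  91.82864345]
```

View pics/w18.png

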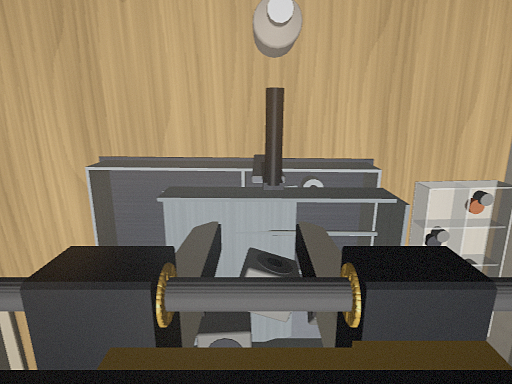

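View pics/s18.png

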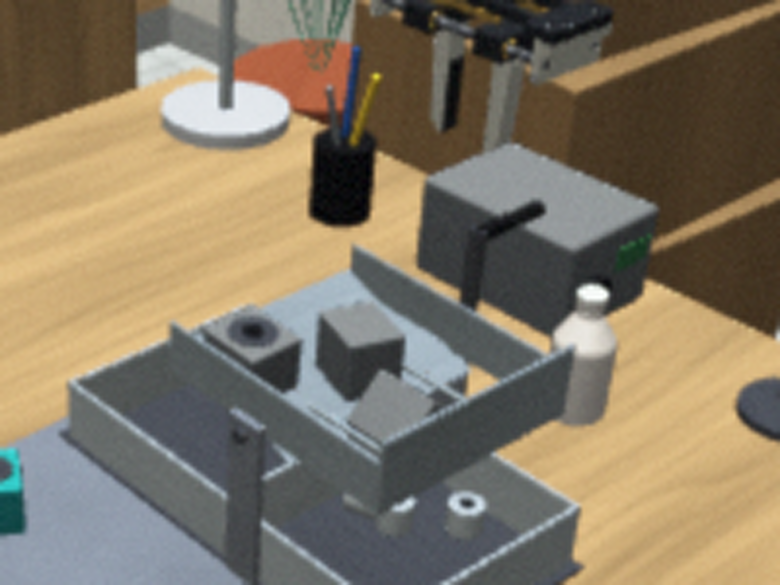

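Run:
```python
from h import *
for u,v in [(275,92),(274.5,130),(273.5,180)]: print(np.round(px2w("wrist",u,v,.24),4))
g=px2w("wrist",274.5,130,.24)
goto([g[0],.369,.30],RT(178.6))
```

```text
[0.5706 0.3977 0.24  ]
[0.5699 0.369  0.24  ]
[0.5687 0.3286 0.24  ]
slide [0.107  0.0269 0.0544] turn [ 0.0013 -0.0005 -0.    ] dist 0.062 rows>= 1.0
```

View pics/t18.png

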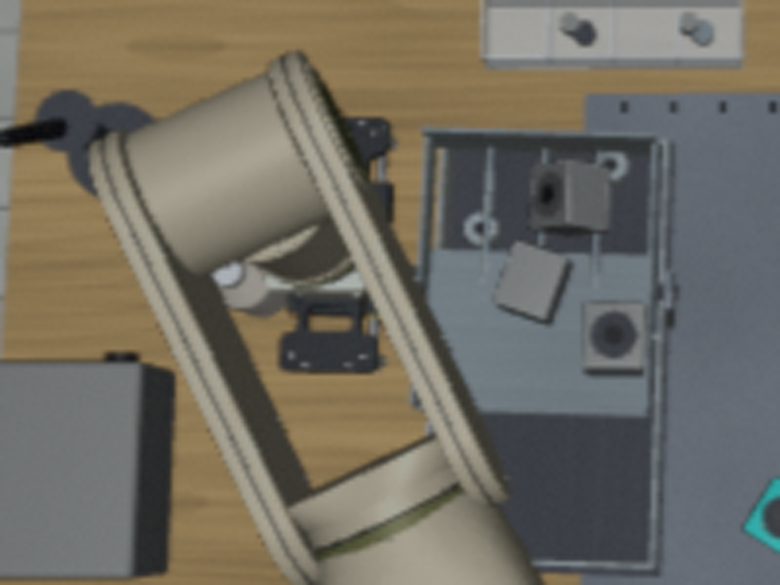

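Run:
```python
from h import *
for r in (270,298,325): print(np.round(px2w("top",80+668/3.9,120+r/3.9,.16),4))
p=cv2.imread("pics/t18.png")[100:420,390:700]; cv2.imwrite("pics/t18z.png",cv2.resize(p,None,fx=2,fy=2))
```

```text
[0.5723 0.0796 0.16  ]
[0.5469 0.0795 0.16  ]
[0.5226 0.0795 0.16  ]
```

View pics/t18z.png

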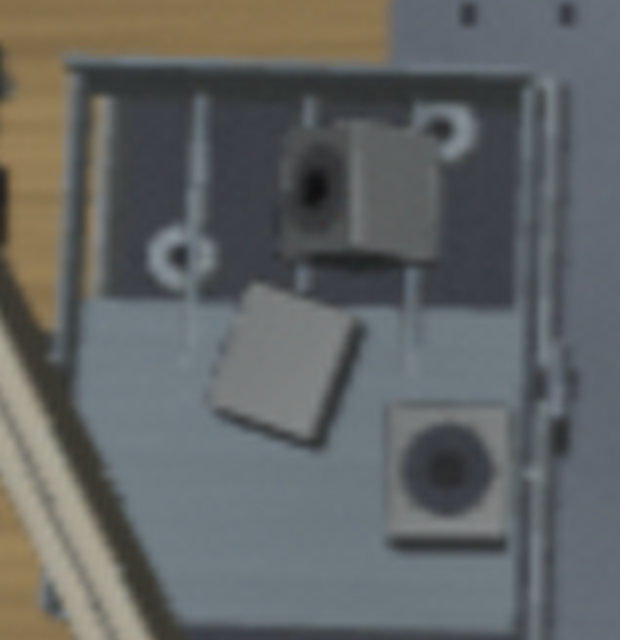

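```bash
cat >> h.py <<'E'
def stn(p,th=0,H=(.5555,.194),yaw=-1.4):
    "sieve-frame point (m) -> world"
    x,y,z=p; c,s=np.cos(th),np.sin(th)
    x2,z2=c*x+s*z,-s*x+c*z
    a=np.radians(yaw); return np.array([H[0]+np.cos(a)*x2-np.sin(a)*y,H[1]+np.sin(a)*x2+np.cos(a)*y,.15+z2])
def overlay(cam,name,th,box,f,H=(.5555,.194)):
    p=snapshot(cam)[:,:,::-1].copy(); a,b,c,d=box
    q=cv2.resize(p[b:d,a:c],None,fx=f,fy=f,interpolation=cv2.INTER_CUBIC)
    for P in [(.13,.1,.06),(.13,-.1,.06),(-.1,.1,.04),(-.1,-.1,.04),(-.109,.1,.015),(-.109,-.1,.015),(0,.131,.09),(0,.206,.09)]:
        for t,col in zip(th,[(0,0,255),(0,255,0),(255,0,0)]):
            u=(w2px(cam,stn(P,t,H))-[a,b])*f; cv2.circle(q,tuple(int(k) for k in u),3,col,1)
    cv2.imwrite(f"pics/{name}.png",q)
E
python3 - <<'E'
from h import *
overlay("scene","o1",[0,.1],(230,100,380,230),5)
overlay("top","o2",[0,.1],(130,130,270,250),5)
E
```

```text
(no output)
```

View pics/o1.png

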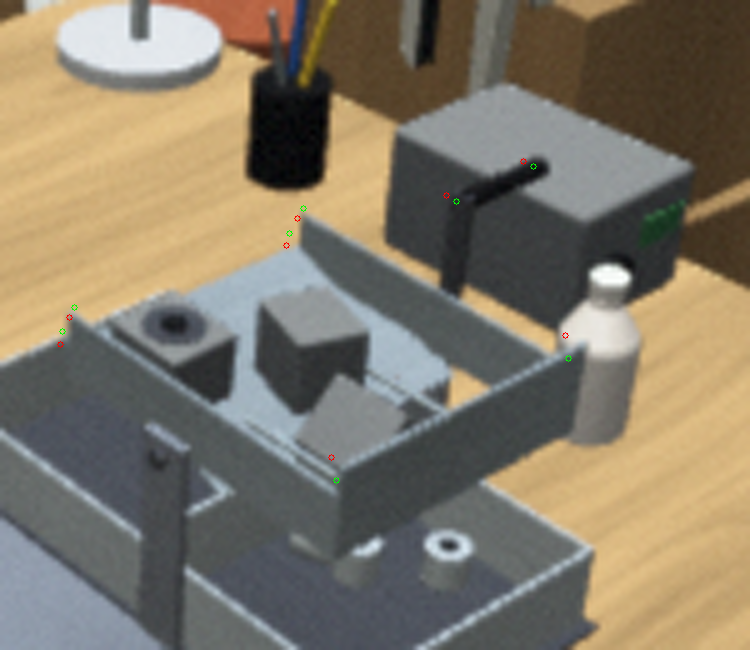

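View pics/o2.png

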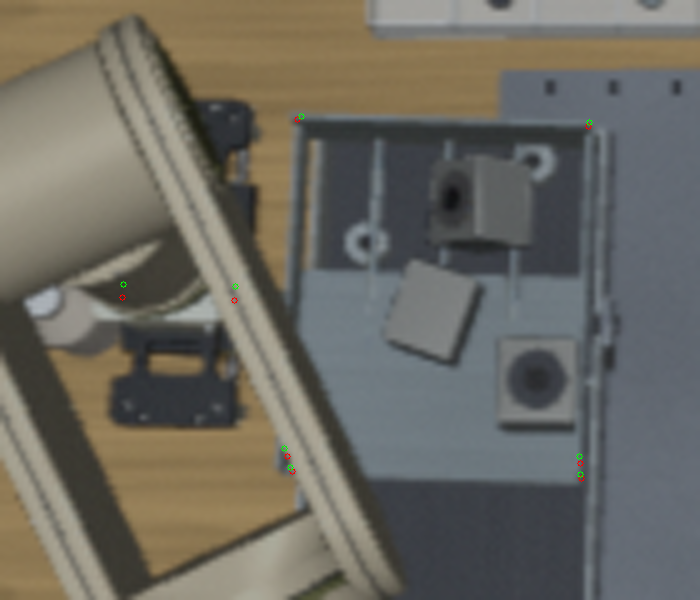

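Run:
```python
from h import *
from scipy.optimize import least_squares
S=lambda u,v:(230+u/5,100+v/5)
obs=[("scene",S(582,350),(.132,.102,.06)),("scene",S(340,466),(.132,-.102,.06)),("scene",S(303,214),(-.1,.102,.04)),("scene",S(75,320),(-.1,-.102,.04)),("scene",S(547,162),(0,.206,.09)),("scene",S(466,197),(0,.131,.09)),
("top",(130+297/5,130+117/5),(.132,.102,.06)),("top",(130+592/5,130+122/5),(.132,-.102,.06)),("top",(130+580/5,130+483/5),(-.109,-.1,.015))]
c={n:camera_params(n) for n in("scene","top")}
def f(q,full=False):
    r=[w2px(n,stn(P,q[3],q[:2],q[2]),c[n])-o for n,o,P in obs]
    return np.array(r) if full else np.ravel(r)
s=least_squares(f,[.556,.194,-1.4,0],loss="soft_l1",x_scale=[.01,.01,1,.1]);print(s.x);print(np.round(f(s.x,True),1))
s2=least_squares(lambda q:f([*q,0]),[.556,.194,-1.4],x_scale=[.01,.01,1]);print(s2.x);print(np.round(f([*s2.x,0],True),1))
```

```text
[ 0.55785762  0.19692049 -2.08890434  0.03872285]
[[-0.9 -0.7]
 [-0.6  0.7]
 [ 1.4  0. ]
 [ 0.  -1.4]
 [-2.2  0.5]
 [-1.7  0.4]
 [-0.5 -1.3]
 [-0.4 -0.4]
 [-1.  -1.4]]
[ 0.56010655  0.19686923 -2.63491236]
[[-0.7 -1.8]
 [-1.  -0.8]
 [ 1.8  1.1]
 [ 0.2 -0.5]
 [-2.1  0.6]
 [-1.6  0.3]
 [-0.4 -2. ]
 [-0.1 -0.4]
 [-1.3 -1.6]]
```

Run:
```python
from h import *
st()
goto([.567,.368,.28],RT(177.8))
goto([.567,.368,.221],RT(177.8))
```

```text
26.07 [0.5554 0.315  0.328 ] [-0.4  0.3  0.1] open 0.0418 
j [25.  12.4 68.5 -0.  98.9 26.4]
[[ 0.026  1.     0.003]
 [ 1.    -0.026  0.001]
 [ 0.001  0.003 -1.   ]]
slide [0.1064 0.0201 0.0961] turn [ 0.002  -0.0009  0.008 ] dist 0.072 rows>= 2.0
slide [0.1062 0.0198 0.2141] turn [ 0.002  -0.0009  0.008 ] dist 0.12 rows>= 2.0
```

arm_command:
  jaw: [-0.1,-0.1,-0.1,-0.1,-0.1]
  slide:
    - [0.05,0.01,0]
    - [0.1,0.02,0.02]
    - [0.106,0.02,0.06]
    - [0.106,0.02,0.1]
    - [0.106,0.02,0.1]
  turn:
    - [0,0,0.008]
    - [0,0,0.008]
    - [0,0,0.008]
    - [0,0,0.008]
    - [0,0,0.008]

```text
t: 26.7
position: [0.5657, 0.367, 0.2745]
tcp_rot: [[0.038, 0.999, -0.002], [0.999, -0.038, -0.001], [-0.001, -0.002, -1.0]]
force: [0.6, 0.1, 0.0]
opening: 0.0421
```

Run:
```python
from h import *
st()
shot("wrist","w19")
goto([.567,.368,.221],RT(177.8))
```

```text
26.7 [0.5657 0.367  0.2745] [0.6 0.1 0. ] open 0.0421 
j [28.6 18.4 66.9 -0.  94.8 30.8]
[[ 0.038  0.999 -0.002]
 [ 0.999 -0.038 -0.001]
 [-0.001 -0.002 -1.   ]]
slide [0.0012 0.0014 0.1107] turn [0.0003 0.     0.0001] dist 0.055 rows>= 1.0
```

View pics/w19.png

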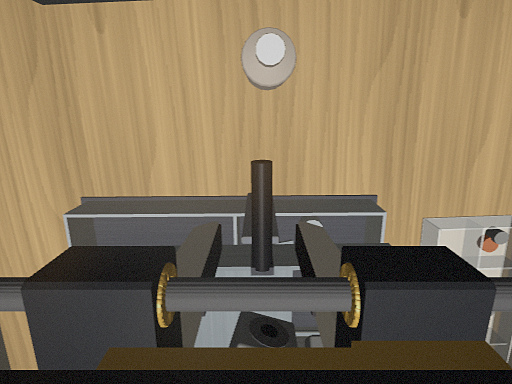

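arm_command:
  jaw: [-0.1,-0.1,-0.1,-0.3,-0.5]
  slide:
    - [0,0.002,0.04]
    - [0,0.002,0.08]
    - [0,0.002,0.105]
    - [0,0.002,0.105]
    - [0,0.002,0.105]
  turn:
    - [0,0,0]
    - [0,0,0]
    - [0,0,0]
    - [0,0,0]
    - [0,0,0]

```text
t: 27.38
position: [0.5682, 0.3691, 0.2259]
tcp_rot: [[0.037, 0.999, 0.003], [0.999, -0.037, 0.002], [0.002, 0.003, -1.0]]
force: [-0.2, -0.4, -0.4]
opening: 0.0273
```

arm_command:
  jaw: [-1,-1,-1,-1,-1]
  slide:
    - [0,0,0]
    - [0,0,0]
    - [0,0,0]
    - [0,0,0]
    - [0,0,0]
  turn:
    - [0,0,0]
    - [0,0,0]
    - [0,0,0]
    - [0,0,0]
    - [0,0,0]
  grip_force: 30

```text
t: 28.0
position: [0.5683, 0.3692, 0.2264]
tcp_rot: [[0.037, 0.999, 0.004], [0.999, -0.037, 0.002], [0.002, 0.004, -1.0]]
force: [-1.0, 0.8, 5.9]
opening: 0.0131
```

Run:
```python
from h import *
st()
s=ctrl.sense();p0=s["position"];R=s["tcp_rot"]
for th in (.1,.2,.3,.4,.48,.55):
    d=R.T@(np.array([.09*np.sin(th),-.09*np.sin(th)*.038,.09*(np.cos(th)-1)]))/.5
    print(th,np.round(d,3))
shot("scene","s19",(200,80,400,230),3.9)
```

```text
28.0 [0.5683 0.3692 0.2264] [-1.   0.8  5.9] open 0.0131 
j [28.7 19.1 71.1  0.  89.6 30.8]
[[ 0.037  0.999  0.004]
 [ 0.999 -0.037  0.002]
 [ 0.002  0.004 -1.   ]]
0.1 [-0.     0.018  0.001]
0.2 [-0.     0.036  0.004]
0.3 [-0.     0.053  0.008]
0.4 [-0.     0.07   0.014]
0.48 [-0.     0.083  0.021]
0.55 [-0.     0.094  0.027]
```

View pics/s19.png

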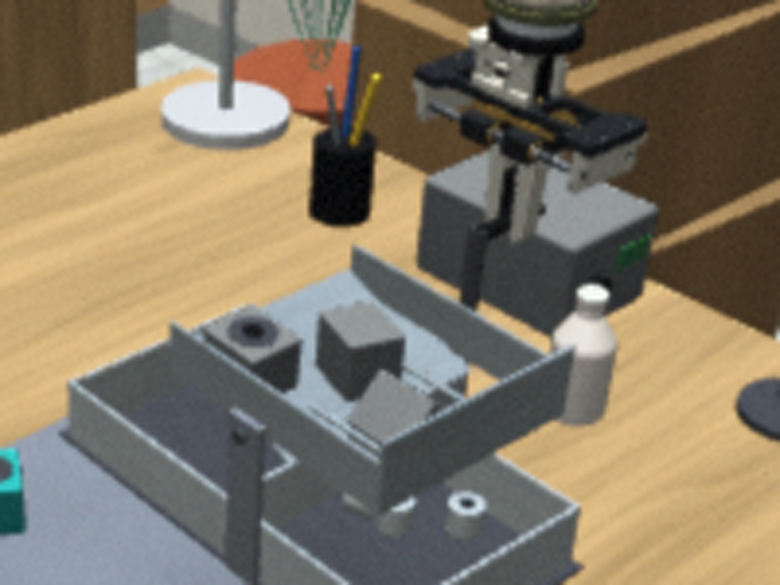

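arm_command:
  jaw: [-1,-1,-1,-1,-1]
  slide:
    - [0,0.009,0]
    - [0,0.018,0.001]
    - [0,0.027,0.002]
    - [0,0.036,0.004]
    - [0,0.045,0.006]
  turn:
    - [0,0,0]
    - [0,0,0]
    - [0,0,0]
    - [0,0,0]
    - [0,0,0]

```text
t: 28.68
position: [0.5889, 0.3685, 0.2223]
tcp_rot: [[0.036, 0.999, -0.0], [0.999, -0.036, 0.001], [0.001, -0.0, -1.0]]
force: [-7.9, 0.7, 4.0]
opening: 0.0129
```

Run:
```python
from h import *
st()
shot("scene","s20",(200,80,400,230),3.9)
```

```text
28.68 [0.5889 0.3685 0.2223] [-7.9  0.7  4. ] open 0.0129 
j [27.8 22.1 67.7  0.1 90.1 29.8]
[[ 0.036  0.999 -0.   ]
 [ 0.999 -0.036  0.001]
 [ 0.001 -0.    -1.   ]]
```

View pics/s20.png

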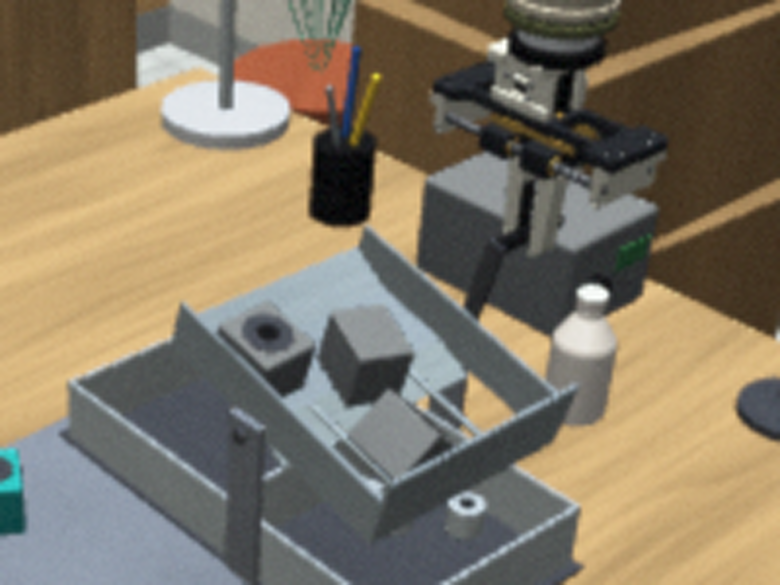

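Sieve turning well. Continue to about 0.45 rad.

arm_command:
  jaw: [-1,-1,-1,-1,-1]
  slide:
    - [0,0.008,0.002]
    - [0,0.017,0.004]
    - [0,0.025,0.007]
    - [0,0.033,0.011]
    - [0,0.036,0.013]
  turn:
    - [0,0,0]
    - [0,0,0]
    - [0,0,0]
    - [0,0,0]
    - [0,0,0]

```text
t: 29.35
position: [0.6073, 0.3678, 0.2158]
tcp_rot: [[0.037, 0.999, 0.0], [0.999, -0.037, 0.002], [0.002, 0.0, -1.0]]
force: [-4.9, -0.1, 3.9]
opening: 0.0131
```

Run:
```python
from h import *
st()
shot("scene","s21",(200,80,400,230),3.9)
```

```text
29.35 [0.6073 0.3678 0.2158] [-4.9 -0.1  3.9] open 0.0131 
j [27.  24.7 65.2  0.1 90.1 29.1]
[[ 0.037  0.999  0.   ]
 [ 0.999 -0.037  0.002]
 [ 0.002  0.    -1.   ]]
```

View pics/s21.png

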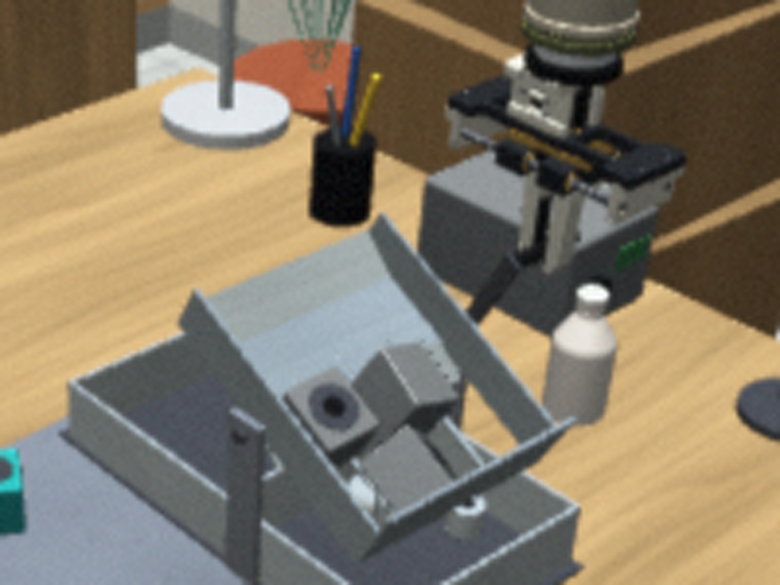

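arm_command:
  jaw: [-1,-1,-1,-1]
  slide:
    - [0,0.004,0.002]
    - [0,0.008,0.004]
    - [0,0.008,0.004]
    - [0,0.008,0.004]
  turn:
    - [0,0,0]
    - [0,0,0]
    - [0,0,0]
    - [0,0,0]

```text
t: 29.9
position: [0.6115, 0.3676, 0.2136]
tcp_rot: [[0.037, 0.999, 0.001], [0.999, -0.037, 0.001], [0.001, 0.001, -1.0]]
force: [-4.9, 1.4, 2.4]
opening: 0.0131
```

Run:
```python
from h import *
st()
shot("scene","s22",(240,110,350,250),4.2)
shot("top","t22",(170,130,270,220),6)
shot("wrist","w22")
```

```text
29.9 [0.6115 0.3676 0.2136] [-4.9  1.4  2.4] open 0.0131 
j [26.9 25.3 64.6  0.1 90.  29. ]
[[ 0.037  0.999  0.001]
 [ 0.999 -0.037  0.001]
 [ 0.001  0.001 -1.   ]]
```

View pics/s22.png

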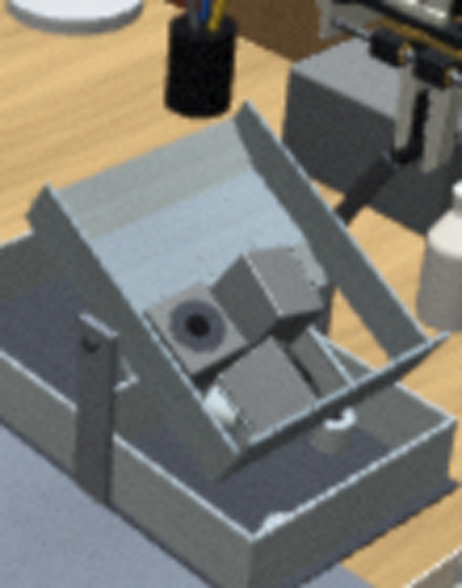

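View pics/t22.png

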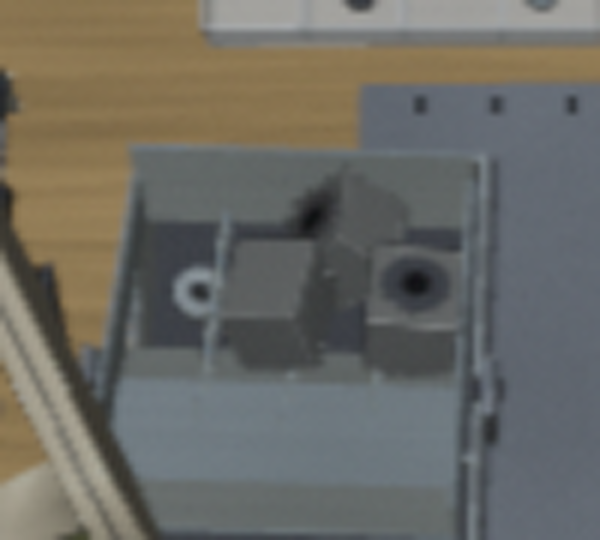

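View pics/w22.png

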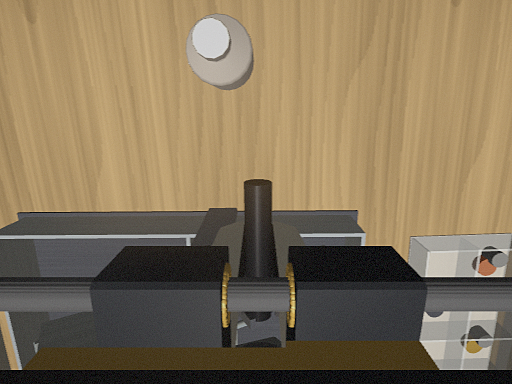

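Run:
```python
from h import *
a=cv2.imread("pics/s12.png")[340:520,400:640]; cv2.imwrite("pics/z1.png",cv2.resize(a,None,fx=3,fy=3))
for n,u,v in [("A",555,398),("B",500,402),("C",475,392),("D",512,478)]: print(n,px2w("scene",140+u/3.1,80+v/3.1,.03))
for n,u,v in [("t22",170+198/6,130+292/6)]: print(px2w("top",u,v,.03))
print(px2w("scene",240+222/4.2,110+405/4.2,.02))
```

```text
A [0.63411217 0.27088383 0.03      ]
B [0.60041239 0.22085501 0.03      ]
C [0.57085849 0.21318376 0.03      ]
D [0.69218577 0.13994608 0.03      ]
[0.63170396 0.26793042 0.03      ]
[0.56138618 0.22225047 0.02      ]
```

View pics/z1.png

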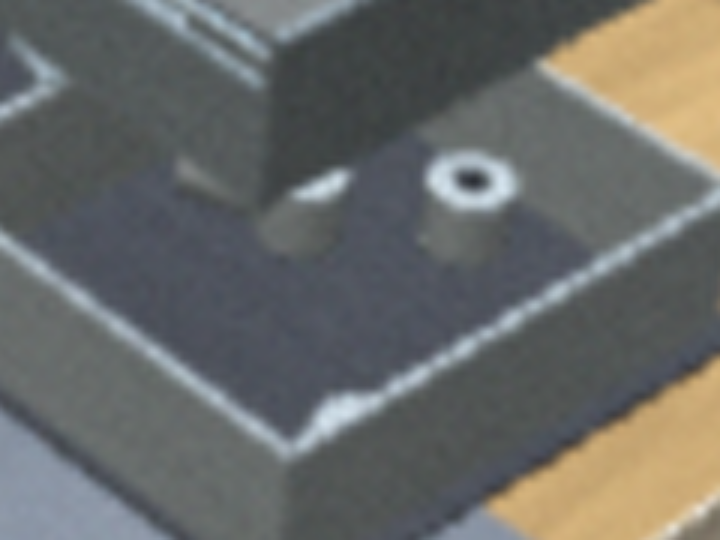

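```bash
cat >> h.py <<'E'
def hand(th):
    s=np.sin(th); return np.array([.5665+.09*s,.3692-.09*s*.037,.1366+.09*np.cos(th)])
def arc(ths):
    s=ctrl.sense();R=s["tcp_rot"]
    for t in ths: print(t,np.round(R.T@(hand(t)-s["position"])/.5,3))
E
python3 - <<'E'
from h import *
arc([.51,.4,.3,.2,.1,0,-.08,-.16,-.24,-.3])
E
```

```text
0.51 [-0.    -0.002 -0.003]
0.4 [-0.    -0.02  -0.012]
0.3 [-0.    -0.037 -0.018]
0.2 [-0.    -0.054 -0.023]
0.1 [-0.    -0.072 -0.025]
0 [-0.    -0.09  -0.026]
-0.08 [-0.    -0.104 -0.026]
-0.16 [-0.    -0.119 -0.024]
-0.24 [-0.    -0.133 -0.021]
-0.3 [-0.    -0.143 -0.018]
```

arm_command:
  jaw: [-1,-1,-1,-1,-1]
  slide:
    - [0,-0.02,-0.01]
    - [0,-0.037,-0.016]
    - [0,-0.054,-0.021]
    - [0,-0.072,-0.024]
    - [0,-0.09,-0.025]
  turn:
    - [0,0,0]
    - [0,0,0]
    - [0,0,0]
    - [0,0,0]
    - [0,0,0]

```text
t: 30.68
position: [0.571, 0.3689, 0.228]
tcp_rot: [[0.039, 0.999, 0.011], [0.999, -0.039, 0.003], [0.004, 0.011, -1.0]]
force: [13.4, 0.9, 3.1]
opening: 0.013
```

Run:
```python
from h import *
st()
shot("scene","s23",(200,80,400,250),3.4)
arc([0,-.08,-.16,-.24,-.3,-.38,-.46,-.54])
```

```text
30.68 [0.571  0.3689 0.228 ] [13.4  0.9  3.1] open 0.013 
j [28.6 19.  71.  -0.1 89.3 30.8]
[[ 0.039  0.999  0.011]
 [ 0.999 -0.039  0.003]
 [ 0.004  0.011 -1.   ]]
0 [ 0.    -0.007  0.003]
-0.08 [ 0.    -0.021  0.004]
-0.16 [ 0.    -0.036  0.005]
-0.24 [ 0.    -0.05   0.008]
-0.3 [ 0.    -0.06   0.011]
-0.38 [ 0.    -0.074  0.015]
-0.46 [ 0.    -0.087  0.021]
-0.54 [ 0.    -0.1    0.028]
```

View pics/s23.png

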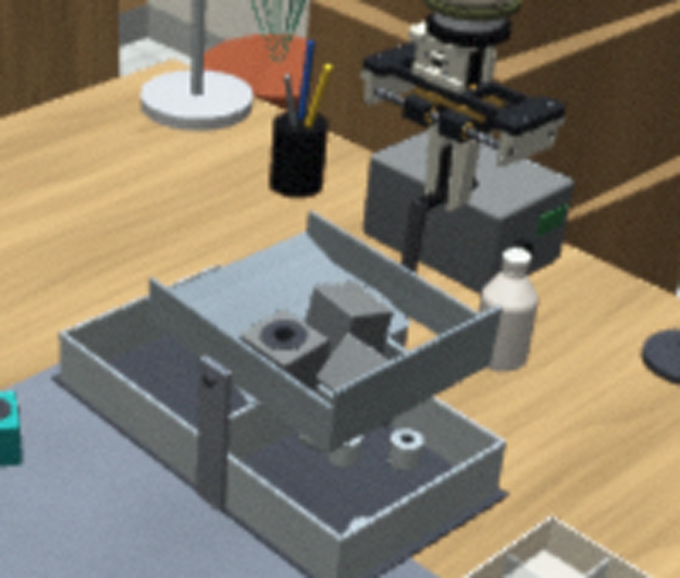

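arm_command:
  jaw: [-1,-1,-1,-1,-1]
  slide:
    - [0,-0.017,0.001]
    - [0,-0.033,0.002]
    - [0,-0.048,0.005]
    - [0,-0.062,0.009]
    - [0,-0.075,0.014]
  turn:
    - [0,0,0]
    - [0,0,0]
    - [0,0,0]
    - [0,0,0]
    - [0,0,0]

```text
t: 31.35
position: [0.5339, 0.3705, 0.2224]
tcp_rot: [[0.039, 0.999, 0.013], [0.999, -0.039, 0.004], [0.005, 0.013, -1.0]]
force: [10.6, 0.3, 4.7]
opening: 0.013
```

Run:
```python
from h import *
st()
shot("scene","s24",(200,80,400,250),3.4)
arc([-.38,-.46,-.54,-.62,-.7,-.76,-.82])
```

```text
31.35 [0.5339 0.3705 0.2224] [10.6  0.3  4.7] open 0.013 
j [30.3 14.3 77.2 -0.2 87.8 32.6]
[[ 0.039  0.999  0.013]
 [ 0.999 -0.039  0.004]
 [ 0.005  0.013 -1.   ]]
-0.38 [-0.     0.     0.004]
-0.46 [-0.    -0.013  0.009]
-0.54 [-0.    -0.026  0.016]
-0.62 [-0.    -0.038  0.024]
-0.7 [-0.    -0.049  0.033]
-0.76 [-0.    -0.057  0.04 ]
-0.82 [-0.    -0.065  0.047]
```

View pics/s24.png

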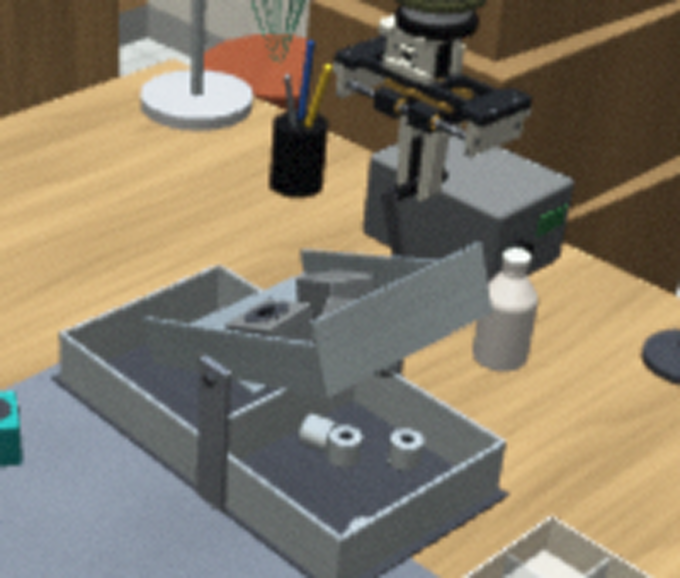

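arm_command:
  jaw: [-1,-1,-1,-1,-1]
  slide:
    - [0,-0.01,0.006]
    - [0,-0.02,0.012]
    - [0,-0.03,0.018]
    - [0,-0.039,0.024]
    - [0,-0.048,0.031]
  turn:
    - [0,0,0]
    - [0,0,0]
    - [0,0,0]
    - [0,0,0]
    - [0,0,0]

```text
t: 32.02
position: [0.5093, 0.3714, 0.2061]
tcp_rot: [[0.038, 0.999, 0.011], [0.999, -0.038, 0.004], [0.004, 0.011, -1.0]]
force: [9.1, 1.3, 6.3]
opening: 0.013
```

Run:
```python
from h import *
st()
shot("scene","s25",(200,80,400,250),3.4)
arc([-.7,-.76,-.82,-.88,-.94])
```

```text
32.02 [0.5093 0.3714 0.2061] [9.1 1.3 6.3] open 0.013 
j [31.5 11.8 81.7 -0.1 85.8 33.7]
[[ 0.038  0.999  0.011]
 [ 0.999 -0.038  0.004]
 [ 0.004  0.011 -1.   ]]
-0.7 [-0. -0.  0.]
-0.76 [-0.    -0.008  0.007]
-0.82 [-0.    -0.016  0.015]
-0.88 [-0.    -0.023  0.023]
-0.94 [-0.    -0.03   0.031]
```

View pics/s25.png

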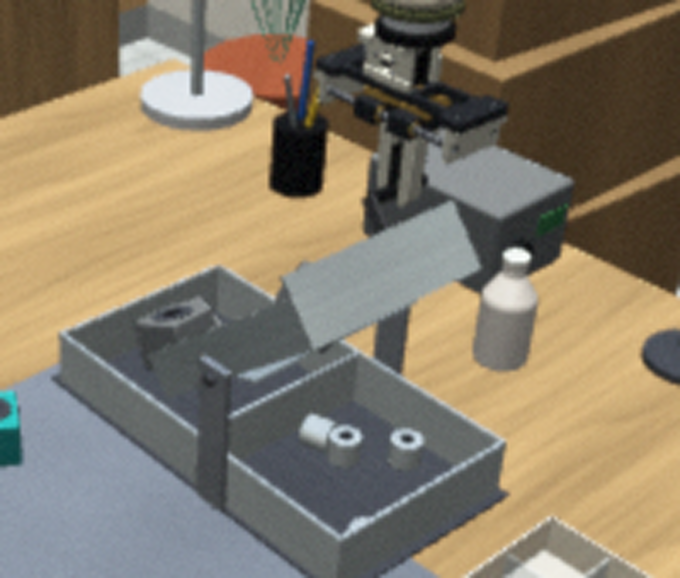

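arm_command:
  jaw: [-1,-1,-1,-1,-1]
  slide:
    - [0,-0.008,0.007]
    - [0,-0.016,0.015]
    - [0,-0.022,0.021]
    - [0,-0.022,0.021]
    - [0,-0.022,0.021]
  turn:
    - [0,0,0]
    - [0,0,0]
    - [0,0,0]
    - [0,0,0]
    - [0,0,0]

```text
t: 32.7
position: [0.4981, 0.372, 0.1951]
tcp_rot: [[0.038, 0.999, 0.01], [0.999, -0.038, 0.004], [0.004, 0.01, -1.0]]
force: [8.5, 0.1, 4.4]
opening: 0.0133
```

Run:
```python
from h import *
st()
shot("scene","s26",(200,80,400,250),3.4)
shot("top","t26",(170,130,270,280),4)
arc([-.88,-.94])
```

```text
32.7 [0.4981 0.372  0.1951] [8.5 0.1 4.4] open 0.0133 
j [32.1 10.9 84.  -0.1 84.6 34.3]
[[ 0.038  0.999  0.01 ]
 [ 0.999 -0.038  0.004]
 [ 0.004  0.01  -1.   ]]
-0.88 [-0.    -0.002  0.002]
-0.94 [-0.    -0.009  0.011]
```

View pics/s26.png

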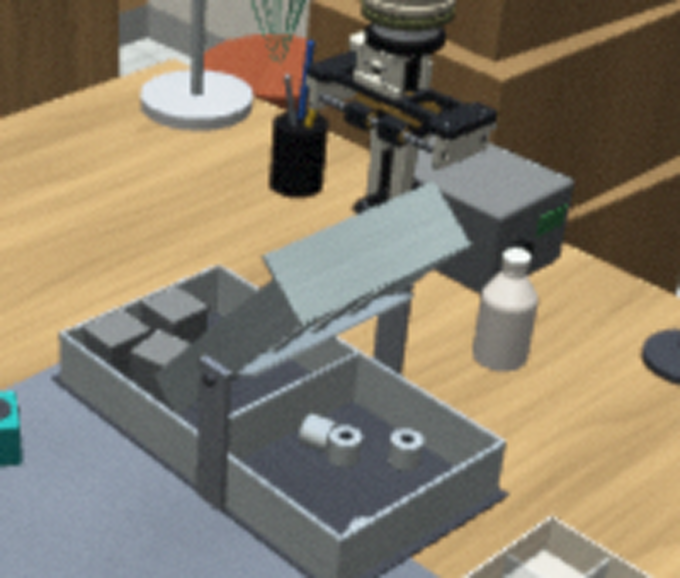

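View pics/t26.png

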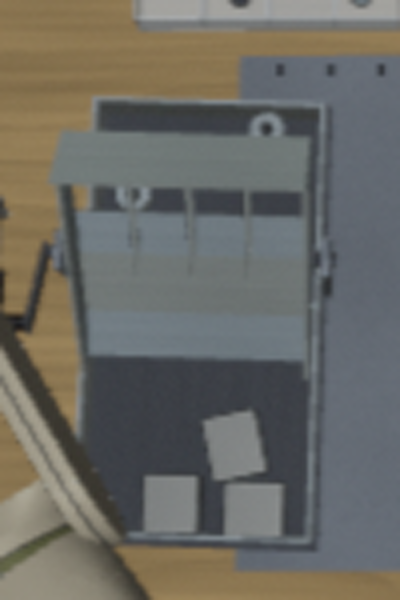

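arm_command:
  jaw: [-1,-1]
  slide:
    - [0,0,0]
    - [0,0,0]
  turn:
    - [0,0,0]
    - [0,0,0]

```text
t: 33.05
position: [0.4981, 0.3719, 0.1951]
tcp_rot: [[0.038, 0.999, 0.01], [0.999, -0.038, 0.004], [0.004, 0.01, -1.0]]
force: [8.2, 1.0, 3.4]
opening: 0.0129
```

Run:
```python
from h import *
arc([-.75,-.65,-.55,-.45,-.35])
```

```text
-0.75 [-0.     0.014 -0.015]
-0.65 [-0.     0.028 -0.026]
-0.55 [-0.     0.043 -0.036]
-0.45 [-0.     0.059 -0.045]
-0.35 [-0.     0.076 -0.051]
```

arm_command:
  jaw: [-1,-1,-1,-1,-1]
  slide:
    - [0,0.014,-0.015]
    - [0,0.028,-0.026]
    - [0,0.043,-0.036]
    - [0,0.059,-0.045]
    - [0,0.076,-0.051]
  turn:
    - [0,0,0]
    - [0,0,0]
    - [0,0,0]
    - [0,0,0]
    - [0,0,0]

```text
t: 33.67
position: [0.5296, 0.371, 0.2201]
tcp_rot: [[0.035, 0.999, -0.004], [0.999, -0.035, 0.001], [0.001, -0.004, -1.0]]
force: [-18.7, -2.0, 15.9]
opening: 0.0129
```

Run:
```python
from h import *
st();arc([-.35,-.25,-.16,-.08,0,.03])
```

```text
33.67 [0.5296 0.371  0.2201] [-18.7  -2.   15.9] open 0.0129 
j [30.4 14.8 76.9  0.2 88.5 32.4]
[[ 0.035  0.999 -0.004]
 [ 0.999 -0.035  0.001]
 [ 0.001 -0.004 -1.   ]]
-0.35 [-0.001  0.012 -0.002]
-0.25 [-0.001  0.029 -0.008]
-0.16 [-0.001  0.045 -0.011]
-0.08 [-0.001  0.059 -0.013]
0 [-0.001  0.074 -0.013]
0.03 [-0.001  0.079 -0.013]
```

Run:
```python
from h import *
shot("scene","s27",(200,80,400,250),3.4);st()
```

```text
33.73 [0.5313 0.3709 0.2206] [-14.7  -0.7  13.6] open 0.0132 
j [30.3 14.8 76.8  0.1 88.4 32.4]
[[ 0.036  0.999 -0.001]
 [ 0.999 -0.036  0.002]
 [ 0.002 -0.001 -1.   ]]
```

View pics/s27.png

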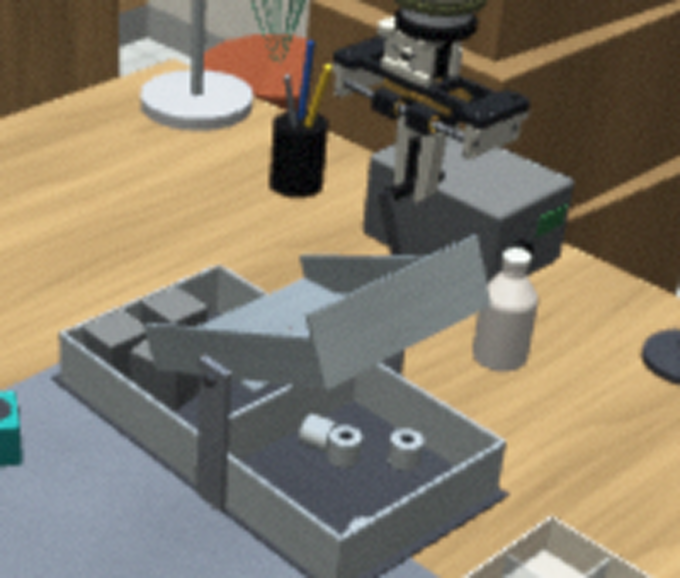

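Nothing caught; it was only lag. Continue to level, more slowly.

arm_command:
  jaw: [-1,-1,-1,-1,-1]
  slide:
    - [0,0.012,-0.004]
    - [0,0.025,-0.007]
    - [0,0.038,-0.01]
    - [0,0.051,-0.011]
    - [0,0.062,-0.011]
  turn:
    - [0,0,0]
    - [0,0,0]
    - [0,0,0]
    - [0,0,0]
    - [0,0,0]

```text
t: 34.35
position: [0.5625, 0.3699, 0.2256]
tcp_rot: [[0.036, 0.999, 0.0], [0.999, -0.036, 0.002], [0.002, 0.0, -1.0]]
force: [-9.3, 0.1, 6.9]
opening: 0.0129
```

Run:
```python
from h import *
st();overlay("scene","o3",[0,.1],(230,100,380,230),5,(.559,.197));arc([0])
```

```text
34.35 [0.5625 0.3699 0.2256] [-9.3  0.1  6.9] open 0.0129 
j [28.9 18.6 71.8  0.1 89.6 31. ]
[[ 0.036  0.999  0.   ]
 [ 0.999 -0.036  0.002]
 [ 0.002  0.    -1.   ]]
0 [-0.001  0.007 -0.002]
```

View pics/o3.png

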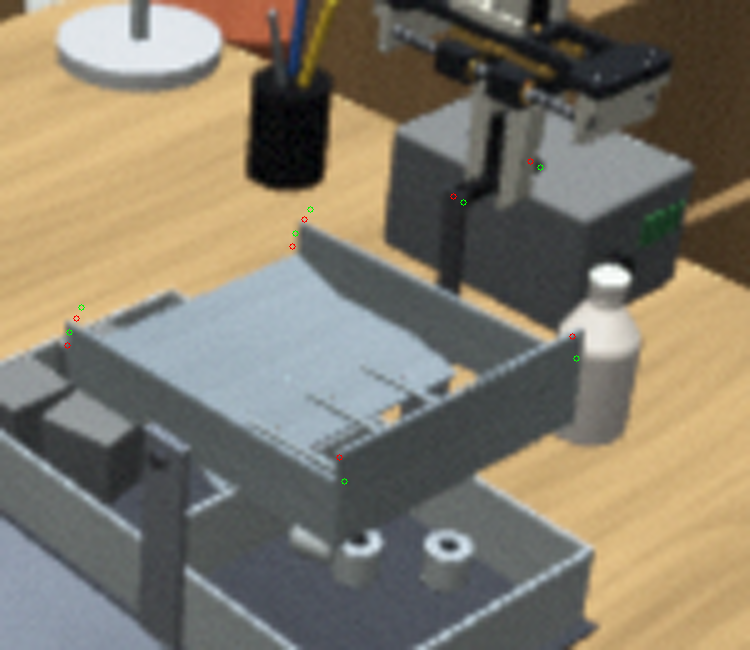

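arm_command:
  jaw: [-1,-1,-1,-1,-1]
  slide:
    - [0,0.004,0]
    - [0,0.008,0]
    - [0,0.009,0]
    - [0,0.009,0]
    - [0,0.009,0]
  turn:
    - [0,0,0]
    - [0,0,0]
    - [0,0,0]
    - [0,0,0]
    - [0,0,0]

```text
t: 35.02
position: [0.5671, 0.3698, 0.2254]
tcp_rot: [[0.036, 0.999, 0.001], [0.999, -0.036, 0.003], [0.003, 0.001, -1.0]]
force: [-8.6, 1.8, 8.4]
opening: 0.0132
```

arm_command:
  jaw: [-0.6,-0.3,-0.1,-0.1,-0.1]
  slide:
    - [0,0,0]
    - [0,0,0]
    - [0,0,0]
    - [0,0,0]
    - [0,0,0]
  turn:
    - [0,0,0]
    - [0,0,0]
    - [0,0,0]
    - [0,0,0]
    - [0,0,0]

```text
t: 35.65
position: [0.5686, 0.3688, 0.2243]
tcp_rot: [[0.037, 0.999, 0.003], [0.999, -0.037, 0.001], [0.001, 0.003, -1.0]]
force: [0.3, -0.1, 0.9]
opening: 0.042
```

Run:
```python
from h import *
st();overlay("scene","o4",[0,.1],(230,100,380,230),5,(.559,.197))
```

```text
35.65 [0.5686 0.3688 0.2243] [ 0.3 -0.1  0.9] open 0.042 
j [28.6 19.2 71.1 -0.  89.5 30.8]
[[ 0.037  0.999  0.003]
 [ 0.999 -0.037  0.001]
 [ 0.001  0.003 -1.   ]]
```

View pics/o4.png

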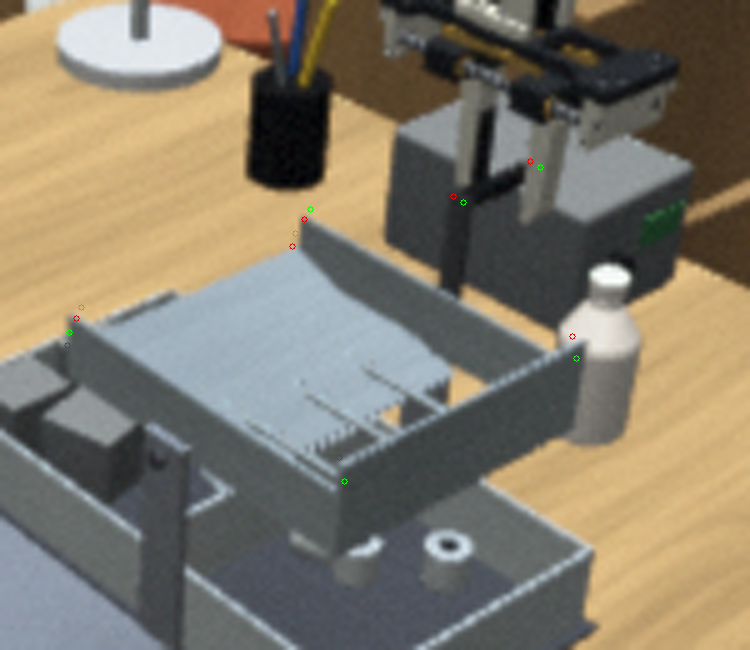

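arm_command:
  jaw: [-0.1,-0.1,-0.1,-0.1,-0.1]
  slide:
    - [0,0,-0.06]
    - [0,0,-0.14]
    - [0,0,-0.2]
    - [0,0,-0.22]
    - [0,0,-0.22]
  turn:
    - [0,0,0]
    - [0,0,0]
    - [0,0,0]
    - [0,0,0]
    - [0,0,0]

```text
t: 36.33
position: [0.5684, 0.3688, 0.3344]
tcp_rot: [[0.037, 0.999, 0.003], [0.999, -0.037, 0.002], [0.002, 0.003, -1.0]]
force: [0.3, 0.1, 0.8]
opening: 0.042
```

Run:
```python
from h import *
st();shot("scene","s30",(70,100,390,340),2.45);shot("top","t30",(130,95,405,285),2.9)
```

```text
36.33 [0.5684 0.3688 0.3344] [0.3 0.1 0.8] open 0.042 
j [ 28.6  18.8  60.3  -0.  100.7  30.8]
[[ 0.037  0.999  0.003]
 [ 0.999 -0.037  0.002]
 [ 0.002  0.003 -1.   ]]
```

View pics/s30.png

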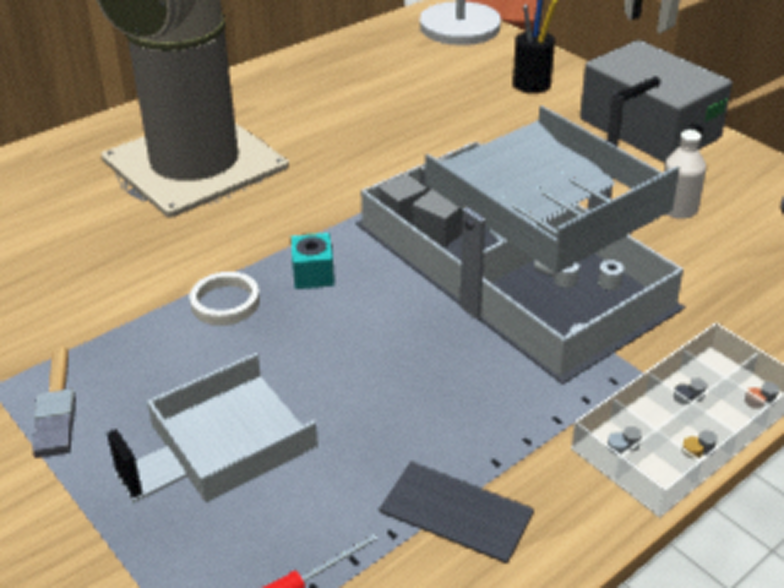

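View pics/t30.png

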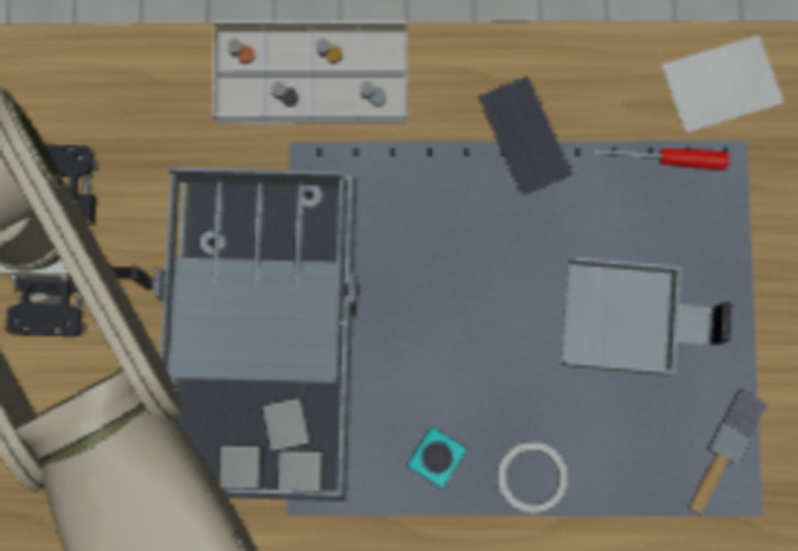

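```bash
python3 -c "
from plant import ctrl
print(ctrl.job_done())"
```

```text
the job is handed in; nothing more can be done
None
```

The job is done and handed in, at about 36 s of the 208 s allowed; the hand-in reports no verdict.

**What I did**
- I tipped the tray over the slotted half of the sieve. Its two spacers fell straight through into the catch box, and its two modules stayed on the sieve. The tray then went back where it stood.
- I dropped the two loose spacers through the slots and set the loose module on the plate.
- I swung the sieve to about +0.5 rad, then to about −0.86 rad, and brought it back to level.

**Last checks, from the scene and top pictures**
- **Spacers:** the box held all four spacers before I tipped the modules off. In the last pictures two are partly hidden under the sieve.
- **Modules:** all three lie in the reject bin.
- **Sieve:** its edges sit within about 0.02 rad of where they were at the start. My own fit put that starting position somewhere between 0 and 0.04 rad.
- **Tray and bystanders:** the tray stands flat at its starting pixels. The bystanders and the turquoise module look unmoved.
- **Robot:** the gripper is clear of everything.

**What disagreed**
- The loose module caught the sieve's side wall on the first try and twisted in the fingers (about 6 N). I lifted it, shifted it and released it, and it landed flat.
- The wrist and top cameras disagreed by about 5 mm, so I aimed between them.

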